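# Put the ring spanner back on its peg

## Task

Someone hung the flat L-bracket on the peg of the sloping tool board where the ring spanner belongs. Lift the bracket off its peg and lay it flat in the grey parts tray with its short flange upward, then hang the spanner lying on the bench by its eye on the peg that has become free, right down against the board with its open jaw hanging down the slope. Do not drop either of them, and leave the small key on the other peg and the other things on the bench where they are.

Things in the scene. Friction and masses are not known exactly. Their poses are not given: they have to be found in the camera images.
- board: Sloping plywood board of the fixed tool rack, 210 mm up the slope x 250 mm wide, its face 40 degrees from level, rising away from the robot. Origin: centre of the face, 95 mm over the bench; x up the slope, y left, z out of the face. Two steel pegs, 12 mm thick, 45 mm long, square to the face, at x = 60, y = +60 and -60 mm: one carries the bracket, the other the key (varies).
- left_peg (a point): Centre of the root of the left peg (+y side), on the board's face; axes as the board's, the peg runs 45 mm along z.
- right_peg (a point): Centre of the root of the right peg (-y side), on the board's face; axes as the board's.
- bracket: Steel L-bracket, about 0.33 kg, 131 mm long: strap 40 wide, 8 thick, from x = -65 to 29 mm; round eye (42 mm outside, 22 mm hole) centred at x = 45; flange 6 thick at the -x end, up to z = 34.5. Origin on the underside, on the centre line; centre of mass near x = -12; x to the eye, z to the flange's side. Starts hung by its eye on a peg, underside flat on the board, x up the slope.
- bracket_eye (a point): Centre of the bracket's hole, at half the thickness (4 mm over the underside).
- spanner: Flat steel ring spanner, about 0.29 kg, 178 mm long, 8 mm thick: shaft 22 mm wide from x = -38 to 50 mm, round eye (42 mm outside, 22 mm hole) centred at x = 70, open jaw head 40 mm wide from x = -38 to -87. Origin on the underside, mid-shaft, near its centre of mass; x to the eye, z out of the flat. Starts flat on the bench, z up, eye away from the robot.
- spanner_eye (a point): Centre of the spanner's hole, at half the thickness (4 mm over the underside).
- tray: Fixed open grey plastic parts tray, 210 mm (x) x 160 mm (y) outside, 28 mm high, walls 4 mm, floor 4 mm thick. Origin: centre of its underside on the bench. It lies on one side of the rack, the spanner on the other (varies).
- key: Bystander: small flat steel T-key with an eye, 128 mm long, 14 mm shaft, 36 mm cross end, 8 mm thick, hanging on the other peg; origin, eye (hole centre at x = +45 mm) and axes as the bracket's. To be left hanging.
- oil: Bystander: oil bottle 48 mm across, 120 mm tall, standing beside the rack; origin at the centre of its foot.
- jar: Bystander: glass jar 60 mm across, 70 mm tall, standing beside the rack; origin at the centre of its foot.
- screwdriver: Bystander: screwdriver 180 mm long with an orange handle, lying on the bench behind the rack.

How it is judged:
By the outcome, as a careful person would: the job done as asked, in the order asked, and still so for the second after the job is handed in, with the robot touching nothing.
It also fails if it takes over 64 s, if anything falls off the work surface, if the arm or the gripper's body presses on something with over 40 N, if the wrist force passes 120 N, or if a joint passes its speed limit or range.

## Robot

A 6-joint arm with a two-finger parallel gripper is mounted at the origin on the work surface. World frame = base frame: x ahead of the robot, y to its left, z up, the work surface at z = 0. Lengths are in m, angles in rad, forces in N, time in s.
With the tool pointing down it reaches from about 0.35 to 0.775 m from the base axis. Payload 7.3 kg.
Tool frame: the origin (TCP) lies at the very end of the fingers, on their centre line; the grasp point (between the pads) lies 19 mm behind it; z points along the fingers, x is the direction in which the jaws open and shut, and the axes are right-handed (so a half turn about z gives the same grasp; the last joint's range is limited). The gripper opens to 92 mm and grips with 3 to 60 N. Pads are 19 mm wide; open, the fingers measure 130 mm over their backs; the gripper's body (75 mm by 190 mm) begins 47 mm behind the grasp point.
Start: joints at [1.169, 0.342, 1.524, -0, 1.275, -0.146], TCP at [0.133, 0.508, 0.227] pointing down, gripper open.
Joint ranges: [-2.53, 2.53], [-0.77, 2.02], [0.04, 2.7], [-1, 4.14], [0.28, 2.66], [-3.11, 3.11]. Speed limits (rad/s): [2.57, 2.57, 3.14, 3.14, 3.14, 3.14].

## Interface

Orientations are given as [roll, pitch, yaw] about the fixed x, y, z axes, in that order (R = Rz(yaw) Ry(pitch) Rx(roll)).
In Python, from cell import robot, read_camera, nets gives the robot as it stands. The module is installed in compiled form; this text tells all that it offers.
- The arm moves only by the tool carry_out, never from a script. Its arguments are lists of equal length, an entry for each row: "translation": the shift along the tool's x, y, z in m, a list of three; "turn": the turn, a rotation vector about the tool's x, y, z in rad, a list of three; "gripper": the gripper's target within -1 to 1 (shut at 1, half-way at 0, fully open at -1). A call has 1 to 10 rows; each row shifts and turns the commanded pose from where the row before left it, along the tool's axes as they then stand; what a row does not reach is not made up. A row lasts 1/10 s, in which the tool goes at most 50 mm and 8.59 degrees, less where a joint would pass 70% of its speed; a pose out of reach is approached as far as the arm can. A call with a gripper value outside its range is refused whole. The fingers move at their own pace and stop on an object; "squeeze" is the grip in N (left out, the last holds). Time passes only in rows, so rows that do not move let the fingers close. It gives the time, the measured TCP pose, the force and the opening at its end, in the units of the state.
- robot.observe(): the state, without advancing time (a new reading comes with each control period).
- read_camera(name): name is "scene" or "side" or "wrist"; returns a dict with "img" (400x640x3 uint8, red, green, blue), "fx", "fy", "cx", "cy" (pixels), "distortion" ([k1, k2, p1, p2, k3] as OpenCV has them; the pictures are not rectified), "world_from_camera" (4x4, takes a point from camera to world coordinates). Camera axes: x right, y down, z forward; pixel columns grow to the right and rows downward; lengths in m; the calibration is good to about 2 mm. A picture is of the moment at which its call begins. There is no depth.
- robot.hand_in(): hands the job in, once; it reports no verdict.
Trained networks look in a picture, given as the dict that the camera call returned (one of the last four; its "shot" number tells which), for a name from the list of things; names that differ only in an ending like _2 or _b are one class to them, and where a whole thing is asked for, a point or a joint stands for the part that bears it (a point fixed in the world has none). Each returns a list of dicts, best first, with "score" (0 to 1); they miss things now and then, are a little off and sometimes report something else, mostly with a low value. They report only what shows in the picture. A call takes as long as a camera call.
- nets.regions_of(picture, name): "region" (400x640 bool, what is visible of it) and "pixel" ([column, row] in pixels, amid what is visible of it).
- nets.tip_of(picture, name): "pixel" ([column, row] in pixels: a listed point, or the origin of a listed thing).
The state is a dict: "time": time; "qpos": joint angles; "qvel": joint speeds; "joint_efforts": joint torques, N m; "tool_pos": TCP position; "tool_rot": TCP orientation; "contact_force": force on the tool from outside, world axes, zero at the start; "torque": the same for the moment, N m; "opening": finger opening in m.
Only numpy, scipy, OpenCV 4.12 (cv2) and the standard library are available. Lean on these libraries where they do the work, as an engineer would, in place of code of your own. Each camera call takes 0.05 s, during which the arm holds its last target. There are 200 camera calls.

## Working session

There is one attempt and no reset: what is moved stays moved. The work goes in short steps, Python scripts to look and compute and a tool call to move; the robot and the scene stay as the last step left them, time stands still between calls to the robot, and variables do not carry over. Pictures are saved under pics/ and viewed, about 8 in all and at most 12, crops included, and the job is handed in when it is done.

Besides the shell and the picture viewer there is one more tool, called after "Request:" as a command line: name --argument value ..., lists and objects as JSON in quotes. carry_out: Moves the arm, as the interface text tells. Its arguments: {"type":"object","properties":{"translation":{"type":"array","items":{"type":"array","items":{"type":"number"}}},"turn":{"type":"array","items":{"type":"array","items":{"type":"number"}}},"gripper":{"type":"array","items":{"type":"number"}},"squeeze":{"type":"number"}},"required":["translation","turn","gripper"]}

```bash
mkdir -p pics; cat > h.py <<'E'
import numpy as np, cv2
from cell import robot, read_camera, nets
from scipy.spatial.transform import Rotation as R
def ray(p,px):
    K=np.array([[p['fx'],0,p['cx']],[0,p['fy'],p['cy']],[0,0,1]])
    u=cv2.undistortPoints(np.array([[px]],float),K,np.array(p['distortion'],float))[0,0]
    T=np.array(p['world_from_camera']); d=T[:3,:3]@np.array([u[0],u[1],1]); return T[:3,3],d/np.linalg.norm(d)
def onz(p,px,z):
    o,d=ray(p,px); return o+d*(z-o[2])/d[2]
def tri(rs):
    A=0;b=0
    for o,d in rs:
        M=np.eye(3)-np.outer(d,d);A=A+M;b=b+M@o
    x=np.linalg.solve(A,b); return x,[np.linalg.norm((np.eye(3)-np.outer(d,d))@(x-o)) for o,d in rs]
def proj(p,X):
    T=np.linalg.inv(np.array(p['world_from_camera']));K=np.array([[p['fx'],0,p['cx']],[0,p['fy'],p['cy']],[0,0,1]])
    return cv2.projectPoints(np.atleast_2d(np.array(X,float)),cv2.Rodrigues(T[:3,:3])[0],T[:3,3],K,np.array(p['distortion'],float))[0][:,0]
def save(p,n,crop=None,s=1):
    im=p['img'][:,:,::-1]
    if crop: im=im[crop[1]:crop[3],crop[0]:crop[2]]
    cv2.imwrite('pics/'+n,cv2.resize(im,None,fx=s,fy=s,interpolation=cv2.INTER_CUBIC))
E
cat > a.py <<'E'
from h import *
P={n:read_camera(n) for n in('scene','side','wrist')}
for n,p in P.items(): print(n,np.round(p['world_from_camera'],3)[:3].tolist(),p['fx'])
ims=np.vstack([P['scene']['img'],P['side']['img']])[:,:,::-1]
cv2.imwrite('pics/1.png',cv2.resize(ims,None,fx=.75,fy=.75))
save(P['wrist'],'w1.png')
for k in['board','left_peg','right_peg','bracket','bracket_eye','spanner','spanner_eye','tray','key','oil','jar','screwdriver']:
    rs=[]
    for n,p in P.items():
        t=nets.tip_of(p,k)
        if t:
            print(k,n,[(np.round(q['pixel'],1).tolist(),round(q['score'],2)) for q in t[:2]], np.round(onz(p,t[0]['pixel'],0.004 if 'span' in k else 0),3))
            if n!='wrist':rs.append(ray(p,t[0]['pixel']))
    if len(rs)>1:print('   tri',tri(rs))
print(robot.observe())
E
python3 a.py
```

```text
scene [[-0.286, 0.556, -0.78, 1.396], [0.958, 0.149, -0.246, 0.262], [-0.021, -0.818, -0.575, 0.648]] 415.4120366620916
side [[-0.96, -0.171, 0.222, 0.46], [-0.28, 0.562, -0.778, 0.641], [0.008, -0.809, -0.587, 0.59]] 364.2137056638119
wrist [[0.253, 0.93, 0.267, 0.062], [0.967, -0.243, -0.071, 0.528], [-0.001, 0.276, -0.961, 0.383]] 360.2984917963679
board scene [([306.2, 167.1], 0.59)] [ 0.391 -0.1    0.   ]
board side [([372.2, 207.4], 0.96)] [ 0.552 -0.172  0.   ]
   tri (array([ 0.53708821, -0.04682803,  0.0928262 ]), [np.float64(0.0014487693135208325), np.float64(0.00144876931352089)])
left_peg scene [([332.3, 163.9], 0.79), ([458.0, 210.7], 0.3)] [ 0.353 -0.03   0.   ]
left_peg side [([353.0, 212.0], 0.96)] [ 0.598 -0.136  0.   ]
   tri (array([0.56706788, 0.0316891 , 0.13061866]), [np.float64(0.0024712835982569526), np.float64(0.002471283598256994)])
right_peg scene [([282.2, 163.3], 0.95)] [ 0.388 -0.178  0.   ]
right_peg side [([353.1, 180.7], 0.78), ([350.6, 390.4], 0.47)] [ 0.632 -0.292  0.   ]
   tri (array([ 0.59381467, -0.0878735 ,  0.13076354]), [np.float64(0.00138354
[... 2078 characters left out ...]
128), np.float64(0.0016921624727619117)])
{'time': 1.95, 'qpos': array([ 1.16899694e+00,  3.42018891e-01,  1.52409584e+00, -5.91270190e-07,
        1.27538997e+00, -1.46016350e-01]), 'qvel': array([-0.0012804 , -0.0011602 , -0.00049203,  0.00057325, -0.00085192,
        0.00027034]), 'joint_efforts': array([-9.76425908e-04, -4.31137204e+01, -2.44467294e+01,  7.17048277e-02,
        4.85881499e-02,  2.68059102e-05]), 'tool_pos': array([0.13282307, 0.50794521, 0.22673215]), 'tool_rot': array([ 3.14157930e+00, -8.69409779e-05,  1.31501346e+00]), 'contact_force': array([-0.31765213,  0.19099098,  0.34043594]), 'torque': array([0.00965   , 0.01620987, 0.01522244]), 'opening': 0.09175630934763916}
```

View pics/1.png

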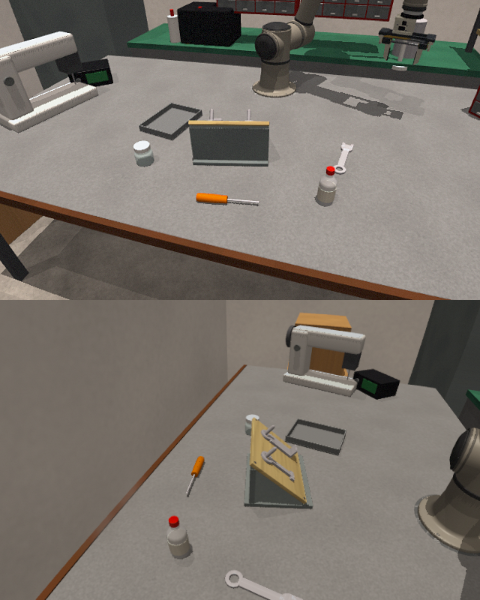

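Picture 1: the rack is mid-scene, with the bracket on its right peg. The spanner lies to the left near scene pixel (457,211) and the tray to the right near (229,165). I'll move the wrist camera over the spanner next, then over the board.

```bash
cat > plan.py <<'E'
from h import *
from scipy.linalg import expm,logm
def T(pos,Rm):
    M=np.eye(4);M[:3,:3]=Rm;M[:3,3]=pos;return M
def cur():
    s=robot.observe();return T(s['tool_pos'],R.from_euler('xyz',s['tool_rot']).as_matrix())
def down(yaw): return R.from_euler('xyz',[np.pi,0,yaw]).as_matrix()
def bR(y):   # board rotation
    d=np.array([np.cos(y),np.sin(y),0]);c,s=np.cos(np.radians(40)),np.sin(np.radians(40))
    x=c*d+s*np.array([0,0,1]);z=-s*d+c*np.array([0,0,1]);return np.c_[x,np.cross(z,x),z]
def bT(y): # tool rot facing the board: tool x=+y_b, y=+x_b, z=-z_b
    B=bR(y);return np.c_[B[:,1],B[:,0],-B[:,2]]
def plan(A,B,n=None):
    L=np.real(logm(np.linalg.inv(A)@B))
    if n is None: n=int(np.ceil(max(np.linalg.norm(L[:3,3])/.045,np.linalg.norm(R.from_matrix((np.linalg.inv(A)@B)[:3,:3]).as_rotvec())/.13,1)))
    D=expm(L/n); print(n,'rows t',np.round(D[:3,3],4).tolist(),'r',np.round(R.from_matrix(D[:3,:3]).as_rotvec(),4).tolist())
E
python3 -c "
from plan import *
W1=T([.42,.32,.23],down(1.57)); plan(cur(),W1); plan(W1,T([.443,-.068,.22],bT(.22)))"
```

```text
8 rows t [-0.0181, 0.039, -0.0004] r [0.0, -0.0, -0.0319]
9 rows t [-0.0433, -0.0018, 0.0] r [-0.0772, 0.0086, -0.0235]
```

Request:
carry_out --translation '[[-0.018, 0.039, 0], [-0.018, 0.039, 0], [-0.018, 0.039, 0], [-0.018, 0.039, 0], [-0.018, 0.039, 0], [-0.018, 0.039, 0], [-0.018, 0.039, 0], [-0.018, 0.039, 0], [0, 0, 0]]' --turn '[[0, 0, -0.032], [0, 0, -0.032], [0, 0, -0.032], [0, 0, -0.032], [0, 0, -0.032], [0, 0, -0.032], [0, 0, -0.032], [0, 0, -0.032], [0, 0, 0]]' --gripper '[-1, -1, -1, -1, -1, -1, -1, -1, -1]'

```text
time: 2.85
tool_pos: [0.4243, 0.3188, 0.2264]
tool_rot: [3.14, 0.001, 1.567]
contact_force: [-0.4, 0.7, -0.5]
opening: 0.0915
```

```bash
python3 -c "
from plan import *
p=read_camera('wrist');save(p,'2.png')
for k,z in(('spanner',.0),('spanner_eye',.004)):
  for q in nets.tip_of(p,k)[:2]: print(k,q,onz(p,q['pixel'],z))
r=nets.regions_of(p,'spanner')[0]['region'];ys,xs=np.nonzero(r)
pts=np.array([onz(p,(x,y),.008)[:2] for x,y in zip(xs[::5],ys[::5])]);m=pts.mean(0)
u,s,v=np.linalg.svd(pts-m);t=(pts-m)@v.T;print(m,v[0],t.min(0),t.max(0),np.degrees(np.arctan2(v[0,1],v[0,0])))
print(cur()); plan(cur(),T([.443,-.068,.22],bT(.22)))"
```

```text
spanner_eye {'pixel': [336.1, 289.6], 'score': 0.82} [0.57052961 0.33242167 0.004     ]
[0.47509932 0.34535202] [ 0.9849107  -0.17306331] [-0.06425637 -0.02067234] [0.08599452 0.02061999] -9.965974359098514
[[-5.57709432e-04  9.99999606e-01 -6.90582684e-04  4.19284806e-01]
 [ 9.99999840e-01  5.57771795e-04  9.01151499e-05  3.21604346e-01]
 [ 9.05003020e-05 -6.90532316e-04 -9.99999757e-01  2.26644058e-01]
 [ 0.00000000e+00  0.00000000e+00  0.00000000e+00  1.00000000e+00]]
9 rows t [-0.0434, -0.0016, -0.0003] r [-0.0773, 0.0085, -0.0234]
```

View pics/2.png

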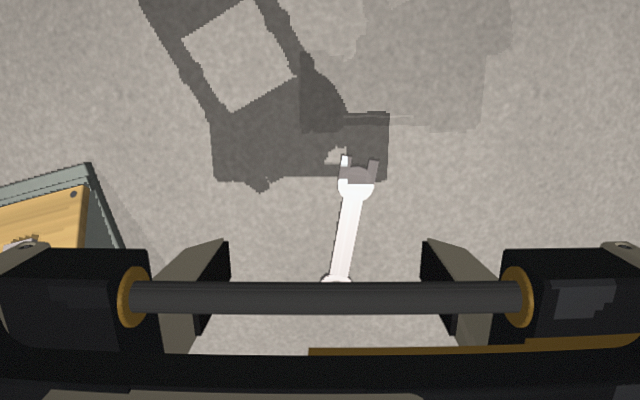

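Picture 2 (image-up is towards the robot): the spanner's jaw is at (357,165) and its eye at about (336,287), half hidden by the gripper. The rack's corner shows at left.

Request:
carry_out --translation '[[-0.0434, -0.0016, 0], [-0.0434, -0.0016, 0], [-0.0434, -0.0016, 0], [-0.0434, -0.0016, 0], [-0.0434, -0.0016, 0], [-0.0434, -0.0016, 0], [-0.0434, -0.0016, 0], [-0.0434, -0.0016, 0], [-0.0434, -0.0016, 0], [0, 0, 0]]' --turn '[[-0.077, 0.0085, -0.0234], [-0.077, 0.0085, -0.0234], [-0.077, 0.0085, -0.0234], [-0.077, 0.0085, -0.0234], [-0.077, 0.0085, -0.0234], [-0.077, 0.0085, -0.0234], [-0.077, 0.0085, -0.0234], [-0.077, 0.0085, -0.0234], [-0.077, 0.0085, -0.0234], [0, 0, 0]]' --gripper '[-1, -1, -1, -1, -1, -1, -1, -1, -1, -1]'

```text
time: 4.05
tool_pos: [0.434, 0.0025, 0.2157]
tool_rot: [2.58, -0.032, 1.763]
contact_force: [-0.1, 0.7, 0.0]
opening: 0.0917
```

```bash
python3 -c "
from plan import *
p=read_camera('wrist');save(p,'3.png')
for k in('left_peg','right_peg','board','bracket','bracket_eye','key','tray'):
  print(k,[(np.round(q['pixel'],1).tolist(),round(q['score'],2)) for q in nets.tip_of(p,k)[:2]])
print(cur());s=robot.observe();print(s['qpos'])
c=np.array([.537,-.047,.095])
for y in(.2,.22):
  B=bR(y);
  for q in([0,0,0],[.06,.06,0],[.06,-.06,0],[.06,.06,.045],[.06,-.06,.045],[-.105,.125,0],[-.105,-.125,0]): print(q,proj(p,c+B@np.array(q))[0])
"
```

```text
left_peg [([324.0, 264.9], 0.94)]
right_peg [([251.6, 203.6], 0.59)]
board [([253.2, 204.8], 0.83), ([585.7, 156.3], 0.56)]
bracket [([186.0, 217.5], 0.67)]
bracket_eye []
key [([319.3, 211.8], 0.69)]
tray []
[[-0.19551806  0.83414045  0.51573481  0.43440558]
 [ 0.98015634  0.14869707  0.13108291  0.00510384]
 [ 0.0326533   0.53112982 -0.84666101  0.21598601]
 [ 0.          0.          0.          1.        ]]
[-0.41835324 -0.06654532  2.20291533  0.59094629  0.63235309 -2.59367941]
[0, 0, 0] [242.72355107 201.19833835]
[0.06, 0.06, 0] [312.58180662 264.41140381]
[0.06, -0.06, 0] [181.76312441 267.88681436]
[0.06, 0.06, 0.045] [311.79549507 282.4469187 ]
[0.06, -0.06, 0.045] [161.08103424 286.16815414]
[-0.105, 0.125, 0] [382.58701826  75.46009039]
[-0.105, -0.125, 0] [94.00968063 85.80962622]
[0, 0, 0] [242.72355107 201.19833835]
[0.06, 0.06, 0] [313.53518806 263.67223978]
[0.06, -0.06, 0] [183.15691889 268.54702032]
[0.06, 0.06, 0.045] [312.15935317 281.67848528]
[0.06, -0.06, 0.045] [162.03820876 286.89231635]
[-0.105, 0.125, 0] [380.98577564  72.82703963]
[-0.105, -0.125, 0] [93.57241323 88.45506648]
```

View pics/3.png

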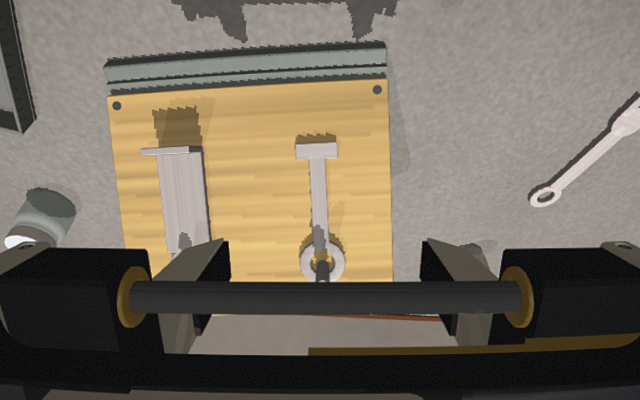

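Picture 3: the bracket is at left, flange near (165,150). The key is on the left peg, with its eye at (322,262). The move was slowed by joint limits, so I'll check the joint structure before going on.

```bash
cat > kin.py <<'E'
from plan import *
q0=np.array([1.169,.342,1.524,0,1.275,-.146]);T0=T([.133,.508,.227],down(1.315))
def rot(a,t): return R.from_rotvec(np.array(a)*t).as_matrix()
Y=[0,1,0];Z=[0,0,1]
def Rm(q): return rot(Z,q[0])@rot(Y,q[1]+q[2])@rot(Z,q[3])@rot(Y,q[4])@rot(Z,q[5])
E
python3 -c "
from kin import *
s=robot.observe();q=s['qpos'];C=cur()[:3,:3]
np.set_printoptions(precision=3,suppress=True)
print(Rm(q0).T@T0[:3,:3]);print(Rm(q).T@C)
# variant: q2+q3+q4 pitch (UR-like)
for name,f in {'ur':lambda q:rot(Z,q[0])@rot(Y,q[1]+q[2]+q[3])@rot(Z,q[4])@rot(Y,q[5])}.items():
  print(name,f(q0).T@T0[:3,:3],f(q).T@C)
"
```

```text
[[-1.     0.     0.001]
 [ 0.    -1.     0.   ]
 [ 0.001  0.     1.   ]]
[[-1. -0. -0.]
 [ 0. -1. -0.]
 [-0. -0.  1.]]
ur [[ 0.192 -0.928  0.318]
 [ 0.318 -0.248 -0.915]
 [ 0.928  0.277  0.247]] [[-0.903  0.244  0.354]
 [ 0.354  0.889  0.29 ]
 [-0.244  0.387 -0.889]]
```

```bash
cat >> kin.py <<'E'
from scipy.optimize import least_squares
def fk(q,k):
    d,h,L1,L2,L6,a0=k
    return rot(Z,q[0])@(np.array([a0,d,h])+rot(Y,q[1])@[0,0,L1]+rot(Y,q[1]+q[2])@[0,0,L2])+Rm(q)@[0,0,L6]
def full(q,k): return T(fk(q,k),Rm(q)@np.diag([-1,-1,1.]))
LO=np.array([-2.53,-.77,.04,-1,.28,-3.11]);HI=np.array([2.53,2.02,2.7,4.14,2.66,3.11])
def ik(Tt,k,x0):
    f=lambda q:np.r_[(fk(q,k)-Tt[:3,3])*5,(full(q,k)[:3,:3]-Tt[:3,:3]).ravel()]
    s=least_squares(f,np.clip(x0,LO+.01,HI-.01),bounds=(LO,HI));return s.x,2*s.cost
E
python3 -c "
from kin import *
np.set_printoptions(precision=4,suppress=True)
s=robot.observe();S=[(q0,T0[:3,3]),(s['qpos'],s['tool_pos'])]
f=lambda k:np.r_[np.concatenate([fk(q,k)-p for q,p in S]),(k-[0,.3,.4,.4,.2,0])*1e-5]
r=least_squares(f,[0,.3,.4,.4,.2,0]);print(r.x,np.abs(r.fun[:6]).max());np.save('k.npy',r.x)
"
```

```text
[ 0.0763  0.1449  0.5385  0.3668  0.3185 -0.0121] 5.733027941268176e-10
```

```bash
cat > b.py <<'E'
from kin import *
np.set_printoptions(precision=4,suppress=True)
w=read_camera('wrist');sd=read_camera('side')
obs=[(w,[-.105,.125,0],[387,80],2),(w,[-.105,-.125,0],[108,97],2),(w,[.06,.06,0],[324,264.9],5),
 (sd,[.06,.06,0],[353,212],3),(sd,[.06,-.06,0],[353.1,180.7],3),(sd,[0,0,0],[372.2,207.4],3)]
def res(v):
    B=bR(v[2]);c=np.array([v[0],v[1],.095]);return np.concatenate([(proj(p,c+B@np.array(q))[0]-px)/s for p,q,px,s in obs])
r=least_squares(res,[.535,-.04,.21]);print(r.x);print((r.fun.reshape(-1,2)*np.array([[o[3]] for o in obs])))
k=np.load('k.npy');x,y,yaw=r.x;c=np.array([x,y,.095]);B=bR(yaw)
q=robot.observe()['qpos']
for nm,pt in(('bracket',[-.008,-.06,.0015]),('br up',[-.008,-.06,.07]),('span',[-.015,-.06,.0015]),('sp up',[-.015,-.06,.07])):
  for fl in(0,1):
    Rt=bT(yaw)@np.diag([[1,1,1],[-1,-1,1.]][fl]);print(nm,fl,*[ik(T(c+B@np.array(pt),Rt),k,q+np.array([0,0,0,0,0,np.pi*fl]))])
E
python3 b.py
```

```text
[ 0.5433 -0.034   0.237 ]
[[ 1.7473 -1.0403]
 [-1.694  -0.0025]
 [-0.4     2.1894]
 [-2.8871 -1.7988]
 [-3.6458 -0.7213]
 [-3.264   1.3659]]
bracket 0 (array([-0.5035,  0.3371,  2.0944,  0.9678,  0.4482, -3.11  ]), np.float64(0.04450750991511823))
bracket 1 (array([-0.5867,  0.3649,  2.228 ,  1.5139,  0.492 , -0.6266]), np.float64(1.2685957088754402e-18))
br up 0 (array([-0.6033,  0.1971,  2.1439,  0.9095,  0.5531, -3.11  ]), np.float64(0.024989879831763404))
br up 1 (array([-0.6821,  0.2154,  2.2389,  1.224 ,  0.5745, -0.3809]), np.float64(1.6683660164414682e-28))
span 0 (array([-0.5074,  0.3374,  2.1027,  0.9629,  0.4451, -3.11  ]), np.float64(0.05039098097239389))
span 1 (array([-0.5975,  0.3687,  2.2444,  1.5424,  0.4966, -0.6694]), np.float64(2.0767020706386423e-30))
sp up 0 (array([-0.6078,  0.1963,  2.1526,  0.904 ,  0.5499, -3.11  ]), np.float64(0.029460741362013675))
sp up 1 (array([-0.6949,  0.2174,  2.2553,  1.245 ,  0.576 , -0.4179]), np.float64(4.401741277492371e-27))
```

```bash
python3 -c "
from kin import *
np.set_printoptions(precision=4,suppress=True)
k=np.load('k.npy');q=robot.observe()['qpos']
def tl(yaw,a): return rot([0,0,1],yaw)@rot([0,1,0],-np.radians(a))@down(np.pi/2)
for a in(0,15):
  V=T([.57,-.06,.28],tl(.2,a)); print(a,ik(V,k,q)); plan(cur(),V)
"
```

```text
0 (array([-0.2383,  0.4119,  1.2678,  0.    ,  1.4619, -2.0091]), np.float64(2.3982531547945333e-23))
5 rows t [-0.0177, 0.0274, -0.0045] r [0.1121, -0.0061, -0.0026]
15 (array([-0.3095,  0.2681,  1.5128,  0.1397,  1.1346, -2.125 ]), np.float64(1.0610166504822774e-17))
4 rows t [-0.0221, 0.0344, -0.0018] r [0.0746, -0.0071, -0.0041]
```

Request:
carry_out --translation '[[-0.0177, 0.0274, -0.0045], [-0.0177, 0.0274, -0.0045], [-0.0177, 0.0274, -0.0045], [-0.0177, 0.0274, -0.0045], [-0.0177, 0.0274, -0.0045], [0, 0, 0], [0, 0, 0], [0, 0, 0]]' --turn '[[0.112, -0.006, -0.0026], [0.112, -0.006, -0.0026], [0.112, -0.006, -0.0026], [0.112, -0.006, -0.0026], [0.112, -0.006, -0.0026], [0, 0, 0], [0, 0, 0], [0, 0, 0]]' --gripper '[-1, -1, -1, -1, -1, -1, -1, -1]'

```text
time: 5.35
tool_pos: [0.566, -0.0582, 0.2784]
tool_rot: [3.129, -0.004, 1.772]
contact_force: [0.7, -0.3, 0.3]
opening: 0.0918
```

```bash
cat > c.py <<'E'
from kin import *
np.set_printoptions(precision=4,suppress=True)
p=read_camera('wrist');save(p,'4.png')
np.savez('w4.npz',**{k:p[k] for k in('fx','fy','cx','cy','distortion','world_from_camera','img')})
for k in('left_peg','right_peg','board','bracket','bracket_eye','key','tray'):
  print(k,[(np.round(q['pixel'],1).tolist(),round(q['score'],2)) for q in nets.tip_of(p,k)[:2]])
s=robot.observe();print(s['tool_pos'],s['tool_rot'],s['qpos'])
E
python3 c.py
```

```text
left_peg [([422.2, 207.0], 0.83)]
right_peg [([285.7, 213.3], 0.89), ([411.1, 159.2], 0.74)]
board [([348.3, 152.0], 0.84)]
bracket [([283.6, 161.6], 0.72), ([119.1, 214.0], 0.69)]
bracket_eye [([283.0, 205.5], 0.62), ([348.7, 150.3], 0.58)]
key [([413.2, 159.3], 0.61)]
tray []
[ 0.5668 -0.0587  0.2795] [ 3.1275 -0.0032  1.7718] [-0.2428  0.385   1.3136  0.0091  1.4316 -2.0158]
```

View pics/4.png

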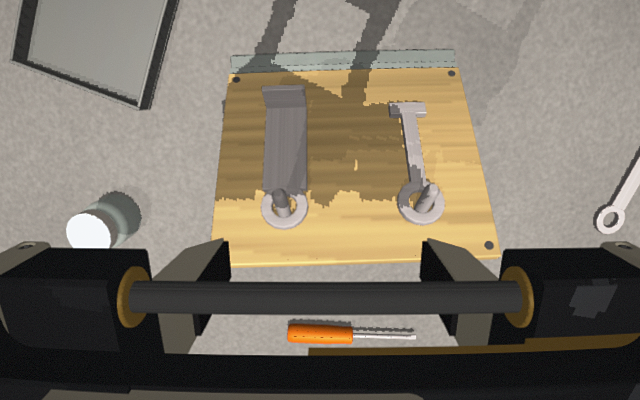

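Picture 4 gives a good view. Board corners are (231,72), (456,67), (499,256) and (211,268). The bracket's eye is at (284,209), flange at (285,90), and the key is on the other peg.

```bash
cat > d.py <<'E'
from kin import *
np.set_printoptions(precision=4,suppress=True)
w=dict(np.load('w4.npz'))
h=.105;g=.125
obs=[(w,[-h,g,0],[456,67],2),(w,[-h,-g,0],[231,72],2),(w,[h,g,0],[499,256],2),(w,[h,-g,0],[211,268],2),
 (w,[.06,.06,0],[422.2,207],3),(w,[.06,-.06,0],[285.7,213.3],3),(w,[0,0,0],[348.3,152],4)]
def res(v,f=0):
    B=bR(v[2]);c=np.array([v[0],v[1],v[3] if f else .095]);return np.concatenate([(proj(p,c+B@np.array(q))[0]-px)/s for p,q,px,s in obs])
for f in(1,0):
  r=least_squares(res,[.535,-.04,.21,.095][:3+f],args=(f,));print(r.x);print((r.fun.reshape(-1,2)*np.array([[o[3]] for o in obs])).tolist())
np.save('board.npy',r.x)
x,y,yaw=r.x;c=np.array([x,y,.095]);B=bR(yaw)
def onb(px,z):
    o,d=ray(w,px);n=B[:,2];t=((c+n*z-o)@n)/(d@n);return B.T@(o+d*t-c)
for nm,px,z in(('eye',(284.5,209),.008),('eye net',(283,205.5),.004),('strap L',(263,150),.008),('strap R',(307,150),.008),('org',(283.6,161.6),0),('keyeye',(421,202),.008),('fl top l',(262,86),.0345),('fl top r',(306,88),.0345)):print(nm,onb(px,z)*1000)
E
python3 d.py
```

```text
[ 0.5428 -0.0373  0.2347  0.0897]
[[1.5422539829526727, 0.5046180279966848], [-1.5688436882374504, 2.775586873431081], [1.7297340962934413, -0.9815776825824685], [-0.9492611390352295, -2.980003904253806], [-2.6199026945346304, 2.1755810355603558], [0.5174930019067574, 0.3460659451741037], [1.0068907921998402, 1.5053343465673663]]
[ 0.5417 -0.0379  0.2343]
[[3.0643636837427266, -0.9055972353849597], [-3.180655033525653, 1.3683813758296282], [4.345873147395423, 0.49262676763828495], [-3.4260482964929793, -1.4225524033975034], [-1.4301325486842416, 2.7972848294306516], [-0.5552759553117426, 0.9961113556231851], [1.026801723859478, 1.1795829308752275]]
eye [ 58.191  -59.6298   8.    ]
eye net [ 53.1919 -61.5172   4.    ]
strap L [ -1.895  -80.7697   8.    ]
strap R [ -0.1862 -39.6675   8.    ]
org [  6.7282 -62.3022   0.    ]
keyeye [55.8629 58.9285  8.    ]
fl top l [-54.9785 -79.4744  34.5   ]
fl top r [-50.5615 -38.562   34.5   ]
```

Request:
carry_out --translation '[[0, 0, 0], [0, 0, 0], [0, 0, 0], [0, 0, 0], [0, 0, 0], [0, 0, 0], [0, 0, 0], [0, 0, 0], [0, 0, 0], [0, 0, 0]]' --turn '[[0, 0, 0.149], [0, 0, 0.149], [0, 0, 0.149], [0, 0, 0.149], [0, 0, 0.149], [0, 0, 0.149], [0, 0, 0.149], [0, 0, 0.149], [0, 0, 0.149], [0, 0, 0.149]]' --gripper '[-1, -1, -1, -1, -1, -1, -1, -1, -1, -1]'

```text
time: 6.75
tool_pos: [0.567, -0.0587, 0.279]
tool_rot: [-3.139, -0.014, 0.276]
contact_force: [0.4, -0.8, -0.4]
opening: 0.0922
```

Request:
carry_out --translation '[[0, 0, 0], [0, 0, 0], [0, 0, 0], [0, 0, 0], [0, 0, 0], [0, 0, 0], [0, 0, 0], [0, 0, 0], [0, 0, 0], [0, 0, 0]]' --turn '[[0, 0, 0.149], [0, 0, 0.149], [0, 0, 0.149], [0, 0, 0.149], [0, 0, 0.149], [0, 0, 0.149], [0, 0, 0.149], [0, 0, 0.149], [0, 0, 0.149], [0, 0, 0.149]]' --gripper '[-0.4, -0.4, -0.4, -0.4, -0.4, -0.4, -0.4, -0.4, -0.4, -0.4]'

```text
time: 7.75
tool_pos: [0.567, -0.0587, 0.279]
tool_rot: [-3.128, 0.001, -1.214]
contact_force: [-0.0, 0.5, 0.5]
opening: 0.0641
```

```bash
cat >> kin.py <<'E'
try:
    bx,by,byaw=np.load('board.npy')
    BC=np.array([bx,by,.095]);BB=bR(byaw)
except Exception: pass
def onboard(x,y,z,dyaw=0): # flipped tool pose over board point
    return T(BC+BB@np.array([x,y,z]),bT(byaw)@np.diag([-1,-1,1.])@rot(Z,dyaw))
def stat():
    s=robot.observe();C=cur();print('t',s['time'],'board',np.round(BB.T@(C[:3,3]-BC)*1000,1),'pos',np.round(s['tool_pos'],4),'F',np.round(s['contact_force'],1),'open',round(s['opening'],4),'q',np.round(s['qpos'],2))
def path(A,B,k,q):
    L=np.real(logm(np.linalg.inv(A)@B));
    for u in np.linspace(0,1,6):
        M=A@expm(L*u);q,c=ik(M,k,q);print('  ',np.round(q,2),'%.1e'%c,np.round(M[:3,3],3))
E
python3 -c "
from kin import *
stat();k=np.load('k.npy');q=robot.observe()['qpos'];print(fk(q,k)-cur()[:3,3])
G=onboard(-.008,-.06,.06);plan(cur(),G,10);path(cur(),G,k,q)
A=G
"
```

```text
t 7.75 board [133.4 -26.2 128.2] pos [ 0.567  -0.0587  0.279 ] F [-0.   0.5  0.5] open 0.0641 q [-0.24  0.39  1.31  0.01  1.43  0.97]
[-0.00656357  0.00148131 -0.00074165]
10 rows t [0.0028, 0.0111, 0.0117] r [0.0684, 0.0045, 0.0116]
   [-0.24  0.4   1.29  0.01  1.44  0.97] 4.5e-22 [ 0.567 -0.059  0.279]
   [-0.32  0.3   1.51  0.09  1.2   0.89] 5.1e-23 [ 0.549 -0.071  0.255]
   [-0.4   0.23  1.72  0.22  0.98  0.76] 2.3e-20 [ 0.535 -0.082  0.227]
   [-0.49  0.19  1.9   0.42  0.77  0.53] 1.8e-30 [ 0.523 -0.092  0.198]
   [-0.59  0.19  2.08  0.76  0.61  0.15] 7.3e-27 [ 0.516 -0.1    0.168]
   [-0.68  0.24  2.24  1.26  0.56 -0.42] 3.5e-22 [ 0.512 -0.107  0.136]
```

Request:
carry_out --translation '[[0.0028, 0.0111, 0.0117], [0.0028, 0.0111, 0.0117], [0.0028, 0.0111, 0.0117], [0.0028, 0.0111, 0.0117], [0.0028, 0.0111, 0.0117], [0.0028, 0.0111, 0.0117], [0.0028, 0.0111, 0.0117], [0.0028, 0.0111, 0.0117], [0.0028, 0.0111, 0.0117], [0.0028, 0.0111, 0.0117]]' --turn '[[0.0684, 0.0045, 0.0116], [0.0684, 0.0045, 0.0116], [0.0684, 0.0045, 0.0116], [0.0684, 0.0045, 0.0116], [0.0684, 0.0045, 0.0116], [0.0684, 0.0045, 0.0116], [0.0684, 0.0045, 0.0116], [0.0684, 0.0045, 0.0116], [0.0684, 0.0045, 0.0116], [0.0684, 0.0045, 0.0116]]' --gripper '[-0.4, -0.4, -0.4, -0.4, -0.4, -0.4, -0.4, -0.4, -0.4, -0.4]'

```text
time: 8.75
tool_pos: [0.5131, -0.1047, 0.1424]
tool_rot: [-2.469, 0.002, -1.321]
contact_force: [-0.1, -1.3, -0.2]
opening: 0.0641
```

```bash
python3 -c "
from kin import *
p=read_camera('wrist');a=read_camera('side');b=read_camera('scene')
cv2.imwrite('pics/5.png',np.hstack([cv2.resize(p['img'],(480,300)),cv2.resize(a['img'][120:270,280:440],(320,300))])[:,:,::-1])
stat();plan(cur(),onboard(-.008,-.06,.06),1);plan(cur(),onboard(-.008,-.06,.006))
"
```

```text
t 8.9 board [ -3.3 -57.9  63.9] pos [ 0.5127 -0.1043  0.1418] F [-0.2  0.3  0.2] open 0.0645 q [-0.66  0.27  2.16  1.14  0.57 -0.29]
1 rows t [0.0021, 0.0046, 0.004] r [0.0297, 0.0137, 0.0078]
2 rows t [0.0013, 0.0017, 0.029] r [0.0149, 0.0069, 0.0039]
```

View pics/5.png

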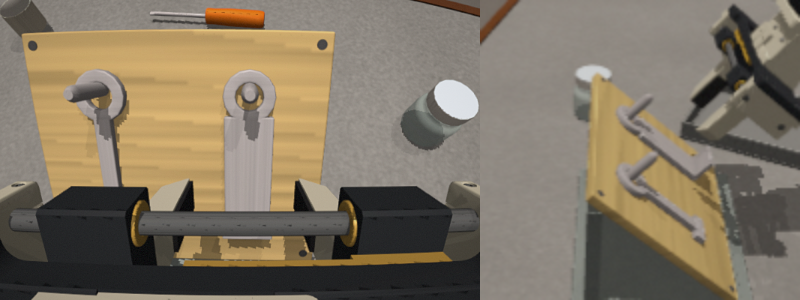

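Picture 5: the strap sits centred between the fingers. The board's top corners are at about (31,44) and (447,41) in full-size pixels, and the right peg tip is near (331,123). I'll check the board fit against this view.

```bash
python3 -c "
from kin import *
p=read_camera('wrist')
for q in([.105,.125,0],[.105,-.125,0],[.06,-.06,.045],[.06,.06,.045],[.055,-.06,.008]): print(q,proj(p,BC+BB@np.array(q))[0].round(1))
for k in('left_peg','right_peg','bracket_eye'): print(k,[(np.round(q['pixel'],1).tolist(),round(q['score'],2)) for q in nets.tip_of(p,k)[:2]])
print(proj(p,BC+BB@np.array([.06,.06,0])),proj(p,BC+BB@np.array([.06,-.06,0])),proj(p,BC+BB@np.array([.055,-.06,.004])))
w=dict(np.load('w4.npz'));h=.105;g=.125
obs=[(w,[-h,g,0],[456,67],2),(w,[-h,-g,0],[231,72],2),(w,[h,g,0],[499,256],2),(w,[h,-g,0],[211,268],2),
 (w,[.06,.06,0],[422.2,207],4),(w,[.06,-.06,0],[285.7,213.3],4),(p,[h,g,0],[31,44],2),(p,[h,-g,0],[447,41],2),(p,[.06,-.06,.045],[331,123],2)]
f=lambda v:np.concatenate([(proj(a,np.array([v[0],v[1],v[3]])+bR(v[2])@np.array(q))[0]-px)/s for a,q,px,s in obs])
r=least_squares(f,[.54,-.04,.23,.095]);print(r.x,r.fun.reshape(-1,2).round(1).tolist())
"
```

```text
[0.105, 0.125, 0] [24.3 42. ]
[0.105, -0.125, 0] [448.2  36.5]
[0.06, -0.06, 0.045] [332.3 123.1]
[0.06, 0.06, 0.045] [ 88.3 123.4]
[0.055, -0.06, 0.008] [331.8 125.6]
left_peg [([136.3, 115.7], 0.69)]
right_peg [([334.7, 116.5], 0.56)]
bracket_eye []
[[134.53080634 115.76460323]] [[331.86632492 115.71509514]] [[331.79095554 124.92777466]]
[ 0.54344731 -0.03731785  0.23175418  0.09083119] [[0.9, 0.7], [-0.9, 1.5], [0.9, 0.3], [-0.9, -1.0], [-0.7, 0.9], [0.0, 0.3], [-0.3, 0.2], [-0.6, -0.4], [0.5, 1.1]]
```

Request:
carry_out --translation '[[0.0021, 0.0046, 0.004], [0, 0, 0.015], [0, 0, 0.015], [0, 0, 0.012], [0, 0, 0.008], [0, 0, 0], [0, 0, 0]]' --turn '[[0.0297, 0.0137, 0.0078], [0, 0, 0], [0, 0, 0], [0, 0, 0], [0, 0, 0], [0, 0, 0], [0, 0, 0]]' --gripper '[-0.4, -0.4, -0.4, -0.4, -0.4, -0.4, -0.4]'

```text
time: 9.8
tool_pos: [0.5448, -0.0987, 0.0989]
tool_rot: [-2.441, -0.003, -1.333]
contact_force: [0.2, -0.5, 0.7]
opening: 0.0638
```

```bash
python3 -c "
from kin import *
stat();plan(cur(),onboard(-.008,-.06,.002),1)"
```

```text
t 9.8 board [ -6.  -59.9  10.1] pos [ 0.5448 -0.0987  0.0989] F [ 0.2 -0.5  0.7] open 0.0638 q [-0.61  0.41  2.16  1.47  0.5  -0.6 ]
1 rows t [0.0001, 0.002, 0.0081] r [-0.0029, -0.0002, 0.0046]
```

Request:
carry_out --translation '[[0, 0.001, 0.003], [0, 0.001, 0.002], [0, 0, 0.002], [0, 0, 0.0], [0, 0, 0]]' --turn '[[0, 0, 0], [0, 0, 0], [0, 0, 0], [0, 0, 0], [0, 0, 0]]' --gripper '[-0.4, -0.4, -0.4, -0.4, -0.4]'

```text
time: 10.3
tool_pos: [0.5473, -0.0983, 0.0917]
tool_rot: [-2.441, -0.003, -1.334]
contact_force: [-0.6, 0.1, 1.0]
opening: 0.0642
```

```bash
python3 -c "
from kin import *
stat()"
```

```text
t 10.3 board [ -8.7 -60.1   3. ] pos [ 0.5473 -0.0983  0.0917] F [-0.6  0.1  1. ] open 0.0642 q [-0.6   0.43  2.16  1.51  0.5  -0.64]
```

Request:
carry_out --translation '[[0, 0, 0.002], [0, 0, 0]]' --turn '[[0, 0, 0], [0, 0, 0]]' --gripper '[-0.4, -0.4]'

```text
time: 10.5
tool_pos: [0.5482, -0.0982, 0.0908]
tool_rot: [-2.44, -0.003, -1.335]
contact_force: [-10.4, -1.7, 10.9]
opening: 0.0638
```

Request:
carry_out --translation '[[0, 0, 0.001], [0, 0, 0]]' --turn '[[0, 0, 0], [0, 0, 0]]' --gripper '[-0.4, -0.4]'

```text
time: 10.7
tool_pos: [0.5483, -0.0982, 0.0907]
tool_rot: [-2.44, -0.004, -1.335]
contact_force: [-21.9, -4.4, 25.3]
opening: 0.0641
```

Request:
carry_out --translation '[[0, 0, 0.001], [0, 0, 0]]' --turn '[[0, 0, 0], [0, 0, 0]]' --gripper '[-0.4, -0.4]'

```text
time: 10.9
tool_pos: [0.5484, -0.0981, 0.0906]
tool_rot: [-2.44, -0.005, -1.336]
contact_force: [-34.6, -4.6, 36.6]
opening: 0.0644
```

Request:
carry_out --translation '[[0, 0, -0.0038], [0, 0, 0]]' --turn '[[0, 0, 0], [0, 0, 0]]' --gripper '[-0.4, -0.4]'

```text
time: 11.1
tool_pos: [0.5474, -0.0986, 0.0921]
tool_rot: [-2.44, -0.003, -1.335]
contact_force: [-0.1, -1.3, -0.0]
opening: 0.0643
```

```bash
python3 -c "
from kin import *
stat()"
```

```text
t 11.1 board [ -8.4 -60.4   3.2] pos [ 0.5474 -0.0986  0.0921] F [-0.1 -1.3 -0. ] open 0.0643 q [-0.6   0.43  2.16  1.51  0.5  -0.64]
```

Request:
carry_out --translation '[[0, 0, 0], [0, 0, 0], [0, 0, 0], [0, 0, 0], [0, 0, 0], [0, 0, 0], [0, 0, 0]]' --turn '[[0, 0, 0], [0, 0, 0], [0, 0, 0], [0, 0, 0], [0, 0, 0], [0, 0, 0], [0, 0, 0]]' --gripper '[1, 1, 1, 1, 1, 1, 1]' --squeeze 50

```text
time: 11.8
tool_pos: [0.5473, -0.0982, 0.0913]
tool_rot: [-2.441, -0.002, -1.334]
contact_force: [1.1, -0.5, -2.7]
opening: 0.0389
```

```bash
python3 -c "
from kin import *
stat()"
```

```text
t 11.8 board [ -8.9 -60.    2.6] pos [ 0.5473 -0.0982  0.0913] F [ 1.1 -0.5 -2.7] open 0.0389 q [-0.6   0.43  2.16  1.51  0.5  -0.64]
```

Request:
carry_out --translation '[[0, -0.002, -0.001], [0, -0.002, -0.003], [0, 0, -0.008], [0, 0, -0.012], [0, 0, -0.015], [0, 0, -0.015], [0, 0, -0.015], [0, 0, 0]]' --turn '[[0, 0, 0], [0, 0, 0], [0, 0, 0], [0, 0, 0], [0, 0, 0], [0, 0, 0], [0, 0, 0], [0, 0, 0]]' --gripper '[1, 1, 1, 1, 1, 1, 1, 1]'

```text
time: 12.6
tool_pos: [0.5068, -0.1083, 0.1481]
tool_rot: [-2.44, -0.005, -1.335]
contact_force: [-0.1, -0.6, -3.2]
opening: 0.0389
```

```bash
cat > e.py <<'E'
from kin import *
p=read_camera('wrist');a=read_camera('side');b=read_camera('scene')
import sys
cv2.imwrite('pics/%s.png'%sys.argv[1],np.hstack([cv2.resize(p['img'],(480,300)),cv2.resize(a['img'][120:270,280:440],(320,300))])[:,:,::-1])
stat()
k=np.load('k.npy');S=[(q0,T0[:3,3]),([-.41835324,-.06654532,2.20291533,.59094629,.63235309,-2.59367941],[.43440558,.00510384,.21598601]),([-.2428,.385,1.3136,.0091,1.4316,-2.0158],[.5668,-.0587,.2795])]
s=robot.observe();S.append((s['qpos'],s['tool_pos']))
f=lambda k:np.concatenate([fk(np.array(q),k)-p for q,p in S])
r=least_squares(f,k);print(r.x.round(4),np.abs(r.fun).max());np.save('k.npy',r.x)
for n,p in(('scene',b),('side',a)):
  for z in(0,):
    t=nets.tip_of(p,'tray');print(n,t[0]['pixel'],onz(p,t[0]['pixel'],0))
    g=nets.regions_of(p,'tray')[0]['region'].astype(np.uint8)
    cn=max(cv2.findContours(g,0,2)[0],key=cv2.contourArea);H=cv2.convexHull(cn)
    pts=np.array([onz(p,x[0],.028)[:2] for x in H],np.float32);print(cv2.minAreaRect(pts))
E
python3 e.py 6
```

```text
t 12.75 board [ -4.9 -60.   71.6] pos [ 0.5072 -0.1078  0.1467] F [-0.   0.5 -3.4] open 0.0393 q [-0.69  0.26  2.19  1.22  0.58 -0.38]
[ 0.0787  0.1461  0.5312  0.3724  0.307  -0.0173] 0.012846853236193681
scene [225.6, 166.6] [ 0.45008833 -0.33883934  0.        ]
((0.4470611810684204, -0.3245295286178589), (0.18643559515476227, 0.24087795615196228), 79.89410400390625)
side [421.5, 182.4] [ 0.42915148 -0.34474577  0.        ]
((0.4350220561027527, -0.31371545791625977), (0.1977795660495758, 0.2110312283039093), 80.69701385498047)
```

View pics/6.png

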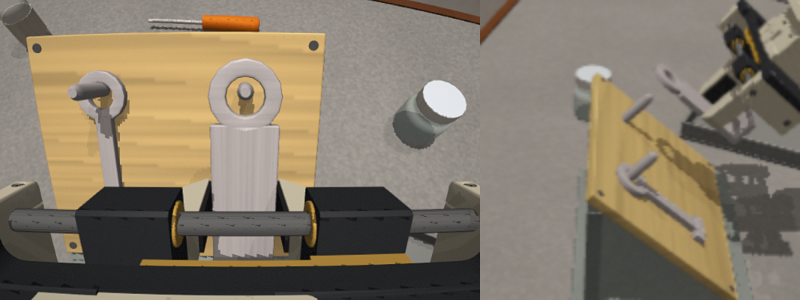

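Picture 6: the bracket is clear of its peg and firmly held (3.3 N of weight). The key is undisturbed. Next I'll work out the tray's pose from picture 4's tray corners together with the networks.

```bash
python3 -c "
from kin import *
w=dict(np.load('w4.npz'))
cv2.imwrite('pics/7.png',np.hstack([cv2.resize(w['img'][0:130,0:190],None,fx=2.1,fy=2.1),cv2.resize(read_camera('side')['img'][120:250,360:480],None,fx=2.1,fy=2.1)])[:,:,::-1])
for px in((12,62),(143,108),(168,0),(30,0)): print(px,onz(w,px,.028).round(4))
"
```

```text
(12, 62) [ 0.5223 -0.4243  0.028 ]
(143, 108) [ 0.5466 -0.2673  0.028 ]
(168, 0) [ 0.4308 -0.2504  0.028 ]
(30, 0) [ 0.4536 -0.404   0.028 ]
```

View pics/7.png

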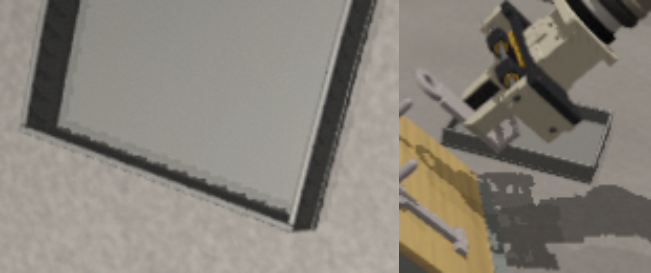

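Picture 7: the tray's rim corners near the rack are at (11.5,60.5) and (141,108) in picture 4. They are 159 mm apart (expected 160), which puts the tray's centre at about (0.430, -0.330) with a yaw of about -0.15.

```bash
python3 -c "
from kin import *
k=np.load('k.npy');q=robot.observe()['qpos']
A=cur()@T([0,0,-.03],np.eye(3))
G=T([.41,-.327,.11],down(-1.72)); plan(A,G,10);path(A,G,k,q)
L=np.real(logm(np.linalg.inv(A)@G))
for u in np.linspace(0,1,6):
  M=A@expm(L*u);print((M@[0,-.086,0,1])[:3].round(3),(M@[0,.045,0,1])[:3].round(3))
"
```

```text
10 rows t [0.0213, 0.0108, 0.0016] r [-0.0692, 0.0133, 0.0371]
   [-0.73  0.16  2.21  1.1   0.64 -0.27] 9.7e-28 [ 0.488 -0.112  0.169]
   [-0.74  0.21  2.11  0.81  0.63  0.05] 8.8e-20 [ 0.483 -0.157  0.153]
   [-0.76  0.26  2.01  0.54  0.67  0.34] 1.4e-19 [ 0.472 -0.201  0.138]
   [-0.78  0.32  1.91  0.32  0.75  0.58] 1.7e-19 [ 0.456 -0.245  0.126]
   [-0.8   0.38  1.82  0.14  0.86  0.76] 1.1e-21 [ 0.435 -0.287  0.116]
   [-0.82  0.44  1.72 -0.    0.97  0.9 ] 5.8e-25 [ 0.41  -0.327  0.11 ]
[ 0.552 -0.097  0.225] [ 0.455 -0.12   0.14 ]
[ 0.555 -0.146  0.199] [ 0.445 -0.163  0.129]
[ 0.55  -0.196  0.174] [ 0.431 -0.204  0.12 ]
[ 0.539 -0.245  0.15 ] [ 0.413 -0.244  0.113]
[ 0.52  -0.293  0.128] [ 0.391 -0.283  0.11 ]
[ 0.495 -0.34   0.11 ] [ 0.365 -0.32   0.11 ]
```

Request:
carry_out --translation '[[0, 0, -0.03], [0.0213, 0.0108, 0.0016], [0.0213, 0.0108, 0.0016], [0.0213, 0.0108, 0.0016], [0.0213, 0.0108, 0.0016], [0.0213, 0.0108, 0.0016], [0.0213, 0.0108, 0.0016], [0.0213, 0.0108, 0.0016], [0.0213, 0.0108, 0.0016], [0.0213, 0.0108, 0.0016]]' --turn '[[0, 0, 0], [-0.0692, 0.0133, 0.0371], [-0.0692, 0.0133, 0.0371], [-0.0692, 0.0133, 0.0371], [-0.0692, 0.0133, 0.0371], [-0.0692, 0.0133, 0.0371], [-0.0692, 0.0133, 0.0371], [-0.0692, 0.0133, 0.0371], [-0.0692, 0.0133, 0.0371], [-0.0692, 0.0133, 0.0371]]' --gripper '[1, 1, 1, 1, 1, 1, 1, 1, 1, 1]'

```text
time: 14.0
tool_pos: [0.4227, -0.3074, 0.113]
tool_rot: [-3.076, 0.012, -1.684]
contact_force: [1.0, -0.1, -2.8]
opening: 0.0391
```

Request:
carry_out --translation '[[0.0213, 0.0108, 0.0016], [0, 0, 0], [0, 0, 0]]' --turn '[[-0.0692, 0.0133, 0.0371], [0, 0, 0], [0, 0, 0]]' --gripper '[1, 1, 1]'

```text
time: 14.3
tool_pos: [0.4102, -0.3264, 0.1103]
tool_rot: [-3.141, 0.002, -1.72]
contact_force: [-0.4, 0.1, -3.5]
opening: 0.0393
```

```bash
python3 -c "
from kin import *
p=read_camera('wrist');a=read_camera('side');b=read_camera('scene')
cv2.imwrite('pics/8.png',np.hstack([cv2.resize(p['img'],(480,300)),cv2.resize(a['img'][120:270,360:520],(320,300))])[:,:,::-1])
for X in([.5223,-.4243,.028],[.5466,-.2673,.028]): print(proj(p,X)*.75)
stat();print(robot.observe()['tool_rot']);plan(cur(),T([.41,-.327,.03],down(-1.72)),5)
"
```

```text
[[342.63807813  12.61878667]]
[[149.88311762  11.77544324]]
t 14.45 board [-139.1 -249.7  137.5] pos [ 0.4101 -0.326   0.1109] F [-0.4 -1.4 -2.6] open 0.0391 q [-0.82  0.46  1.69  0.    0.99  0.9 ]
[-3.14111480e+00  8.16062345e-04 -1.71969937e+00]
5 rows t [0.0002, -0.0, 0.0162] r [-0.0001, 0.0002, 0.0001]
```

View pics/8.png

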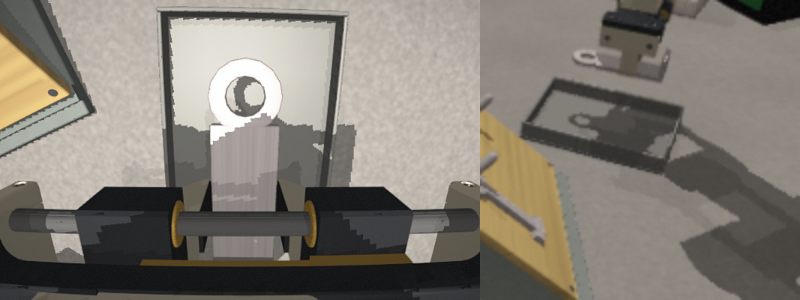

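Picture 8: the bracket is level over the tray, centred between rim corners (157,10) and (347,10). I'll lower it now.

Request:
carry_out --translation '[[0, 0, 0.02], [0, 0, 0.025], [0, 0, 0.025], [0, 0, 0.015], [0, 0, 0.01], [0, 0, 0.005], [0, 0, 0], [0, 0, 0]]' --turn '[[0, 0, 0], [0, 0, 0], [0, 0, 0], [0, 0, 0], [0, 0, 0], [0, 0, 0], [0, 0, 0], [0, 0, 0]]' --gripper '[1, 1, 1, 1, 1, 1, 1, 1]'

```text
time: 15.25
tool_pos: [0.4105, -0.3273, 0.0118]
tool_rot: [-3.14, -0.001, -1.72]
contact_force: [0.2, 0.4, -3.2]
opening: 0.0393
```

Request:
carry_out --translation '[[0, 0, 0.002], [0, 0, 0.002], [0, 0, 0]]' --turn '[[0, 0, 0], [0, 0, 0], [0, 0, 0]]' --gripper '[1, 1, 1]'

```text
time: 15.55
tool_pos: [0.4101, -0.327, 0.007]
tool_rot: [-3.141, -0.0, -1.72]
contact_force: [0.4, 0.1, -3.0]
opening: 0.039
```

Request:
carry_out --translation '[[0, 0, 0.001], [0, 0, 0]]' --turn '[[0, 0, 0], [0, 0, 0]]' --gripper '[1, 1]'

```text
time: 15.75
tool_pos: [0.4101, -0.327, 0.006]
tool_rot: [-3.141, -0.0, -1.72]
contact_force: [0.4, 0.9, -2.5]
opening: 0.0394
```

Request:
carry_out --translation '[[0, 0, 0.0008], [0, 0, 0]]' --turn '[[0, 0, 0], [0, 0, 0]]' --gripper '[1, 1]'

```text
time: 15.95
tool_pos: [0.4101, -0.327, 0.0051]
tool_rot: [-3.141, -0.0, -1.72]
contact_force: [0.2, 0.9, -3.5]
opening: 0.0392
```

Request:
carry_out --translation '[[0, 0, 0.0008], [0, 0, 0]]' --turn '[[0, 0, 0], [0, 0, 0]]' --gripper '[1, 1]'

```text
time: 16.15
tool_pos: [0.4102, -0.3271, 0.0049]
tool_rot: [-3.141, -0.0, -1.72]
contact_force: [-1.3, 0.9, 3.1]
opening: 0.0391
```

Request:
carry_out --translation '[[0, 0, 0], [0, 0, 0], [0, 0, 0], [0, 0, 0], [0, 0, -0.01], [0, 0, -0.025], [0, 0, -0.04], [0, 0, -0.045], [0, 0, -0.045], [0, 0, 0]]' --turn '[[0, 0, 0], [0, 0, 0], [0, 0, 0], [0, 0, 0], [0, 0, 0], [0, 0, 0], [0, 0, 0], [0, 0, 0], [0, 0, 0], [0, 0, 0]]' --gripper '[-0.4, -0.4, -0.4, -0.4, -0.4, -0.4, -0.4, -0.4, -0.4, -0.4]'

```text
time: 17.15
tool_pos: [0.4125, -0.3294, 0.1764]
tool_rot: [-3.131, -0.008, -1.72]
contact_force: [-0.5, -1.3, -0.1]
opening: 0.0642
```

```bash
python3 -c "
from kin import *
p=read_camera('wrist')
cv2.imwrite('pics/9.png',cv2.resize(p['img'],(480,300))[:,:,::-1]);stat()
for k in('bracket','bracket_eye'):print(k,[(q['pixel'],q['score'],onz(p,q['pixel'],.006).round(4)) for q in nets.tip_of(p,k)[:1]])
for n in('side','scene'):
  p=read_camera(n)
  for k in('bracket_eye','spanner','spanner_eye'):print(n,k,[(q['pixel'],round(q['score'],2),onz(p,q['pixel'],.008 if 'br' in k else .004).round(4)) for q in nets.tip_of(p,k)[:1]])
  if n=='side':
    r=nets.regions_of(p,'spanner')[0];ys,xs=np.nonzero(r['region']);pts=np.array([onz(p,(x,y),.006)[:2] for x,y in zip(xs,ys)]);m=pts.mean(0);v=np.linalg.svd(pts-m)[2][0];print(m,v,((pts-m)@v).min(),((pts-m)@v).max())
k=np.load('k.npy');q=robot.observe()['qpos']
# views of spanner, camera unoccluded
for ps in(-1.72,1.4): print(ps,ik(T([.5,.34,.2],down(ps)),k,[.4,.4,1.6,0,1.2,ps]))
"
```

```text
t 17.2 board [ -98.5 -252.2  184.8] pos [ 0.4113 -0.3282  0.1733] F [ 0.1  0.2 -1.5] open 0.0644 q [-0.82  0.39  1.61  0.    1.13  0.9 ]
bracket [([318.7, 162.2], 0.77, array([ 0.4335, -0.3269,  0.006 ]))]
bracket_eye [([324.0, 119.1], 0.86, array([ 0.4712, -0.3375,  0.006 ]))]
side bracket_eye [([409.2, 179.4], 0.67, array([ 0.4672, -0.3376,  0.008 ]))]
side spanner [([350.6, 390.0], 0.59, array([0.4945, 0.3446, 0.004 ]))]
side spanner_eye [([310.5, 373.6], 0.95, array([0.5663, 0.3357, 0.004 ]))]
[0.50952949 0.33923611] [-0.99748102  0.07093393] -0.07636612085375924 0.0994190247477811
scene bracket_eye [([223.7, 167.0], 0.67, array([ 0.4653, -0.3359,  0.008 ]))]
scene spanner [([458.4, 212.0], 0.56, array([0.5059, 0.3437, 0.004 ]))]
scene spanner_eye [([450.7, 226.3], 0.9, array([0.569 , 0.3273, 0.004 ]))]
-1.72 (array([ 0.73479911,  0.39536442,  1.79729825, -0.65576868,  0.73623038,
       -3.11      ]), np.float64(0.7732245628018067))
1.4 (array([ 4.66610667e-01,  5.09041405e-01,  1.34164644e+00, -4.33768335e-17,
        1.29090481e+00, -9.33389333e-01]), np.float64(1.813375637068025e-30))
```

View pics/9.png

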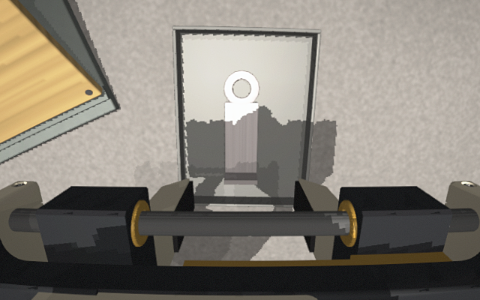

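Picture 9: the bracket lies flat in the tray with its flange upward, eye at (240,88). Now over to the spanner.

```bash
python3 -c "
from kin import *
k=np.load('k.npy');q=robot.observe()['qpos']
G=T([.42,.345,.19],down(-1.74)); plan(cur(),G,18);path(cur(),G,k,q)"
```

```text
18 rows t [-0.0369, 0.0054, -0.0012] r [0.0, 0.0, 0.0011]
   [-0.82  0.39  1.63 -0.    1.12  0.9 ] 4.8e-23 [ 0.41  -0.327  0.169]
   [-0.61  0.26  1.81  0.    1.07  1.11] 3.8e-17 [ 0.411 -0.192  0.173]
   [-0.33  0.19  1.89  0.    1.06  1.4 ] 9.9e-18 [ 0.412 -0.058  0.177]
   [-0.01  0.2   1.87  0.    1.07  1.73] 3.8e-19 [0.414 0.076 0.182]
   [0.3  0.27 1.75 0.   1.11 2.03] 5.4e-18 [0.417 0.211 0.186]
   [0.54 0.4  1.54 0.   1.19 2.28] 3.5e-30 [0.42  0.345 0.19 ]
```

Request:
carry_out --translation '[[-0.037, 0.0054, -0.003], [-0.037, 0.0054, -0.002], [-0.037, 0.0054, -0.002], [-0.037, 0.0054, -0.001], [-0.037, 0.0054, -0.001], [-0.037, 0.0054, -0.001], [-0.037, 0.0054, -0.001], [-0.037, 0.0054, -0.001], [-0.037, 0.0054, -0.001], [-0.037, 0.0054, -0.001]]' --turn '[[0, 0, 0], [0, 0, 0], [0, 0, 0], [0, 0, 0], [0, 0, 0], [0, 0, 0], [0, 0, 0], [0, 0, 0], [0, 0, 0], [0, 0, 0]]' --gripper '[-0.4, -0.4, -0.4, -0.4, -0.4, -0.4, -0.4, -0.4, -0.4, -0.4]'

```text
time: 18.75
tool_pos: [0.4116, 0.0484, 0.1834]
tool_rot: [-3.141, -0.0, -1.721]
contact_force: [0.5, -0.1, -0.1]
opening: 0.0646
```

Request:
carry_out --translation '[[-0.037, 0.0054, -0.001], [-0.037, 0.0054, -0.001], [-0.037, 0.0054, -0.001], [-0.037, 0.0054, -0.001], [-0.037, 0.0054, -0.001], [-0.037, 0.0054, 0], [-0.037, 0.0054, 0], [-0.037, 0.0054, 0], [0, 0, 0], [0, 0, 0]]' --turn '[[0, 0, 0], [0, 0, 0], [0, 0, 0], [0, 0, 0], [0, 0, 0], [0, 0, 0], [0, 0, 0], [0, 0, 0.02], [0, 0, 0], [0, 0, 0]]' --gripper '[-0.4, -0.4, -0.4, -0.4, -0.4, -0.4, -0.4, -0.4, -0.4, -0.4]'

```text
time: 19.75
tool_pos: [0.4128, 0.3464, 0.1877]
tool_rot: [3.141, -0.001, -1.738]
contact_force: [-0.0, -0.3, 0.0]
opening: 0.0645
```

```bash
python3 -c "
from kin import *
p=read_camera('wrist');save(p,'10.png')
np.savez('w10.npz',**{k:p[k] for k in('fx','fy','cx','cy','distortion','world_from_camera','img')})
stat();print(robot.observe()['tool_rot'])
for k,z in(('spanner',0),('spanner_eye',.004)):print(k,[(q['pixel'],q['score'],onz(p,q['pixel'],z).round(4)) for q in nets.tip_of(p,k)[:1]])
r=nets.regions_of(p,'spanner')[0]['region'].astype(np.uint8);ys,xs=np.nonzero(r);print(xs.min(),xs.max(),ys.min(),ys.max())
for row in range(ys.min(),ys.max()+1,12):
  x=np.nonzero(r[row])[0]
  if len(x): a=onz(p,(x[0],row),.008);b=onz(p,(x[-1],row),.008);print(row,x[0],x[-1],((a+b)/2)[:2].round(4),np.linalg.norm(a-b).round(4))
"
```

```text
t 19.8 board [ 31.9 402.9  94.4] pos [0.4129 0.3456 0.1878] F [-1.   1.2  1. ] open 0.0643 q [ 0.55  0.4   1.55 -0.    1.19  2.29]
[ 3.14127755e+00 -1.30415353e-03 -1.73975417e+00]
spanner [([313.6, 83.2], 0.79, array([0.5024, 0.3428, 0.    ]))]
spanner_eye [([315.1, 6.7], 0.68, array([0.5654, 0.3302, 0.004 ]))]
289 336 0 180
0 289 336 [0.5702 0.3316] 0.0402
12 291 334 [0.5607 0.3332] 0.037
24 299 326 [0.5511 0.3349] 0.0234
36 301 324 [0.5414 0.3366] 0.02
48 302 325 [0.5315 0.3375] 0.0202
60 302 325 [0.5215 0.3393] 0.0203
72 302 325 [0.5115 0.341 ] 0.0205
84 302 325 [0.5014 0.3428] 0.0206
96 303 325 [0.491  0.3442] 0.0199
108 303 324 [0.4806 0.3465] 0.0191
120 302 325 [0.4701 0.3484] 0.0211
132 303 325 [0.4592 0.3498] 0.0203
144 295 334 [0.4483 0.3513] 0.0364
156 294 334 [0.4372 0.3537] 0.0376
168 294 335 [0.4259 0.3553] 0.0389
180 295 334 [0.4144 0.3573] 0.0373
```

View pics/10.png

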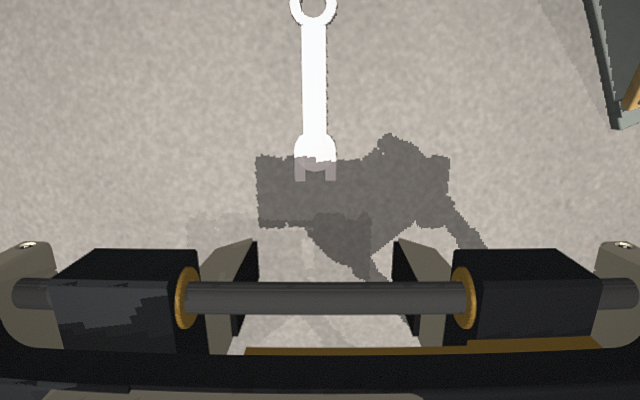

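Picture 10: the spanner is fully visible, eye at (314,5) and jaw at (314,165). Its axis yaw is -0.16 and its origin is near (0.4975, 0.343).

```bash
python3 -c "
from kin import *
G=T([.4975,.3432,.03],down(-1.731)); plan(cur(),G,6)"
```

```text
6 rows t [-0.002, -0.0139, 0.0264] r [-0.0, -0.0001, -0.0018]
```

Request:
carry_out --translation '[[-0.002, -0.0139, 0.0264], [-0.002, -0.0139, 0.0264], [-0.002, -0.0139, 0.0264], [-0.002, -0.0139, 0.0264], [-0.002, -0.0139, 0.0264], [-0.002, -0.0139, 0.0264], [0, 0, 0.012], [0, 0, 0.008], [0, 0, 0], [0, 0, 0]]' --turn '[[0, 0, -0.0018], [0, 0, -0.0018], [0, 0, -0.0018], [0, 0, -0.0018], [0, 0, -0.0018], [0, 0, -0.0018], [0, 0, 0], [0, 0, 0], [0, 0, 0], [0, 0, 0]]' --gripper '[-0.4, -0.4, -0.4, -0.4, -0.4, -0.4, -0.4, -0.4, -0.4, -0.4]'

```text
time: 20.95
tool_pos: [0.4975, 0.3444, 0.011]
tool_rot: [-3.14, 0.001, -1.729]
contact_force: [-0.4, -0.4, 0.4]
opening: 0.0643
```

```bash
python3 -c "
from kin import *
stat();print(robot.observe()['tool_rot']);plan(cur(),T([.4975,.3432,.002],down(-1.731)),1)"
```

```text
t 20.95 board [-18.9 382.1 -93.8] pos [0.4975 0.3444 0.011 ] F [-0.4 -0.4  0.4] open 0.0643 q [ 0.48  0.72  1.53 -0.    0.89  2.21]
[-3.14027441e+00  5.60314264e-04 -1.72935429e+00]
1 rows t [0.0012, -0.0002, 0.009] r [-0.0013, 0.0006, 0.0016]
```

Request:
carry_out --translation '[[0.0008, 0, 0.005], [0, 0, 0.004], [0, 0, 0], [0, 0, 0], [0, 0, 0], [0, 0, 0], [0, 0, 0], [0, 0, 0], [0, 0, 0], [0, 0, 0]]' --turn '[[0, 0, 0], [0, 0, 0], [0, 0, 0], [0, 0, 0], [0, 0, 0], [0, 0, 0], [0, 0, 0], [0, 0, 0], [0, 0, 0], [0, 0, 0]]' --gripper '[-0.4, -0.4, -0.4, 1, 1, 1, 1, 1, 1, 1]' --squeeze 50

```text
time: 21.95
tool_pos: [0.4974, 0.3432, 0.0009]
tool_rot: [-3.141, -0.001, -1.73]
contact_force: [0.4, -1.5, 0.2]
opening: 0.0212
```

Request:
carry_out --translation '[[0, 0, -0.005], [0, 0, -0.02], [0, 0, -0.03], [0, 0, -0.04], [0, 0, -0.045], [0, 0, -0.045], [0, 0, -0.02], [0, 0, 0], [0, 0, 0]]' --turn '[[0, 0, 0], [0, 0, 0], [0, 0, 0], [0, 0, 0], [0, 0, 0], [0, 0, 0], [0, 0, 0], [0, 0, 0], [0, 0, 0]]' --gripper '[1, 1, 1, 1, 1, 1, 1, 1, 1]'

```text
time: 22.85
tool_pos: [0.4967, 0.3432, 0.2048]
tool_rot: [3.141, -0.001, -1.73]
contact_force: [-1.0, -0.1, -3.9]
opening: 0.0212
```

```bash
python3 -c "
from kin import *
p=read_camera('wrist');C=cur();stat();print(robot.observe()['tool_rot'])
def intool(px,z):  # plane tool z = z
    o,d=ray(p,px);Ci=np.linalg.inv(C);o=Ci[:3,:3]@o+Ci[:3,3];d=Ci[:3,:3]@d;return (o+d*(z-o[2])/d[2]).round(4)
for q in nets.tip_of(p,'spanner_eye'): print(q, intool(q['pixel'],-.003))
r=nets.regions_of(p,'spanner')[0]['region'].astype(np.uint8);ys,xs=np.nonzero(r);print(ys.min(),ys.max())
for row in range(ys.min(),ys.max()+1,10):
  x=np.nonzero(r[row])[0]
  if len(x): a=intool((x[0],row),-.007);b=intool((x[-1],row),-.007);print(row,x[0],x[-1],(a+b)/2,np.linalg.norm(a-b).round(4))
cn=cv2.findContours(r,cv2.RETR_CCOMP,2);[print('hole',cv2.contourArea(c),intool(c[:,0].mean(0),-.007)) for c,h in zip(cn[0],cn[1][0]) if h[3]>=0]
cv2.imwrite('pics/11.png',cv2.resize(p['img'][0:260,140:500],None,fx=2,fy=2)[:,:,::-1])
k=np.load('k.npy');q=robot.observe()['qpos']
A=cur()
G=onboard(-.015,-.06,.075); plan(A,G,20);path(A,G,k,q)
"
```

```text
t 22.9 board [103.8 380.9  54.8] pos [0.4963 0.3429 0.2037] F [-0.2  0.4 -3.9] open 0.0212 q [ 0.48  0.51  1.33 -0.    1.31  2.21]
[ 3.13874931e+00 -2.43933025e-03 -1.72966148e+00]
55 348
55 322 328 [-0.0015 -0.0926 -0.007 ] 0.0024
65 296 352 [-0.00195 -0.0889  -0.007  ] 0.0223
75 287 363 [-0.00155 -0.0851  -0.007  ] 0.0305
85 280 370 [-0.00155 -0.0812  -0.007  ] 0.0363
95 277 373 [-0.00155 -0.0773  -0.007  ] 0.0389
105 275 375 [-0.00155 -0.0733  -0.007  ] 0.0409
115 276 373 [-0.00175 -0.0693  -0.007  ] 0.0399
125 279 371 [-0.00155 -0.0653  -0.007  ] 0.0381
135 284 367 [-0.0013 -0.0611 -0.007 ] 0.0346
145 291 358 [-0.00175 -0.057   -0.007  ] 0.0281
155 299 350 [-0.00175 -0.0528  -0.007  ] 0.0215
165 299 350 [-0.00175 -0.0485  -0.007  ] 0.0217
175 299 350 [-0.00175 -0.0441  -0.007  ] 0.0219
185 300 349 [-0.00175 -0.0397  -0.007  ] 0.0211
195 300 349 [-0.00175 -0.0353  -0.007  ] 0.0213
205 300 349 [-0.00175 -0.0307  -0.007  ] 0.0215
215 300 349 [-0.00175 -0.0261  -0.007  ] 0.0217
225 300 349 [-0.00175 -0.0214  -0.007  ] 0.0219
235 301 348 [-0.00175 -0.0167  -0.007  ] 0.0211
245 301 348
[... 183 characters left out ...]
23 334 [ 0.00015  0.0248  -0.007  ] 0.0053
325 303 346 [-0.0018  0.0305 -0.007 ] 0.021
335 299 350 [-0.0018  0.0363 -0.007 ] 0.0252
345 292 359 [-0.0013   0.04225 -0.007  ] 0.0334
hole 2183.5 [-0.0021 -0.0723 -0.007 ]
20 rows t [0.0229, 0.0014, 0.0023] r [0.0346, -0.007, -0.0188]
   [ 0.47  0.51  1.34 -0.    1.3   2.2 ] 1.1e-30 [0.496 0.343 0.203]
   [ 0.36  0.33  1.65 -0.05  1.02  2.04] 1.1e-27 [0.479 0.253 0.194]
   [ 0.19  0.2   1.91 -0.03  0.76  1.78] 1.4e-28 [0.471 0.162 0.181]
   [-0.08  0.12  2.1   0.19  0.52  1.28] 1.1e-20 [0.471 0.071 0.168]
   [-0.4   0.12  2.22  0.77  0.44  0.37] 3.3e-26 [ 0.48  -0.02   0.155]
   [-0.7   0.22  2.23  1.21  0.59 -0.38] 1.7e-19 [ 0.498 -0.11   0.143]
```

View pics/11.png

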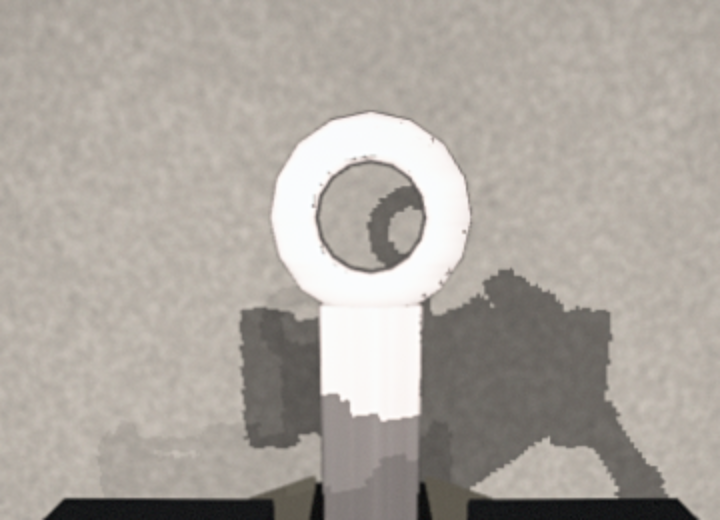

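Picture 11: the spanner is held straight, and its eye centre is about 72 mm ahead of the TCP. I'll check that the transfer clears the key and its peg.

```bash
python3 -c "
from kin import *
k=np.load('k.npy');q=robot.observe()['qpos']
A=cur();G=onboard(-.012,-.06,.095); plan(A,G,20);path(A,G,k,q)
L=np.real(logm(np.linalg.inv(A)@G))
for u in np.linspace(0,1,11):
  M=A@expm(L*u);print(*[(BB.T@((M@[0,y,0,1])[:3]-BC)*1000).round(0) for y in(-.093,-.05,0,.107)],(M@[0,.107,0,1])[2].round(3))
"
```

```text
20 rows t [0.023, 0.0016, 0.0013] r [0.0346, -0.007, -0.0188]
   [ 0.47  0.51  1.34 -0.    1.3   2.2 ] 1.1e-30 [0.496 0.343 0.203]
   [ 0.36  0.33  1.65 -0.05  1.03  2.04] 6.6e-28 [0.478 0.253 0.197]
   [ 0.19  0.19  1.9  -0.03  0.78  1.78] 6.2e-29 [0.468 0.161 0.189]
   [-0.08  0.1   2.09  0.18  0.55  1.28] 6.5e-22 [0.466 0.07  0.179]
   [-0.42  0.08  2.21  0.72  0.48  0.42] 5.4e-29 [ 0.473 -0.022  0.169]
   [-0.73  0.17  2.23  1.13  0.62 -0.31] 7.2e-20 [ 0.487 -0.113  0.16 ]
[169. 345.  -1.] [139. 362.  25.] [104. 381.  55.] [ 28. 422. 118.] 0.204
[157. 307.  14.] [124. 322.  38.] [ 87. 339.  66.] [  5. 377. 124.] 0.194
[145. 268.  28.] [111. 282.  50.] [ 70. 297.  75.] [-16. 331. 128.] 0.183
[134. 229.  41.] [ 98. 241.  60.] [ 55. 254.  82.] [-36. 284. 130.] 0.172
[124. 189.  52.] [ 86. 199.  69.] [ 41. 211.  88.] [-54. 236. 130.] 0.16
[114. 149.  62.] [ 75. 157.  76.] [ 28. 167.  93.] [-70. 188. 128.] 0.148
[105. 108.  71.] [ 65. 114.  82.] [ 17. 122.  96.] [-85. 139. 124.] 0.136
[98. 66. 78.] [56. 71. 87.] [ 7. 77. 97.] [-97.  89. 119.] 0.124
[91. 24. 85.] [48. 28. 91.] [-1. 32. 98.] [-107.   40.  112.] 0.112
[ 85. -18.  90.] [ 42. -16.  93.] [ -7. -14.  97.] [-114.  -10.  104.] 0.102
[ 81. -60.  95.] [ 38. -60.  95.] [-12. -60.  95.] [-119.  -60.   95.] 0.091
```

Request:
carry_out --translation '[[0.023, 0.0016, 0.0013], [0.023, 0.0016, 0.0013], [0.023, 0.0016, 0.0013], [0.023, 0.0016, 0.0013], [0.023, 0.0016, 0.0013], [0.023, 0.0016, 0.0013], [0.023, 0.0016, 0.0013], [0.023, 0.0016, 0.0013], [0.023, 0.0016, 0.0013], [0.023, 0.0016, 0.0013]]' --turn '[[0.0346, -0.007, -0.0188], [0.0346, -0.007, -0.0188], [0.0346, -0.007, -0.0188], [0.0346, -0.007, -0.0188], [0.0346, -0.007, -0.0188], [0.0346, -0.007, -0.0188], [0.0346, -0.007, -0.0188], [0.0346, -0.007, -0.0188], [0.0346, -0.007, -0.0188], [0.0346, -0.007, -0.0188]]' --gripper '[1, 1, 1, 1, 1, 1, 1, 1, 1, 1]'

```text
time: 24.0
tool_pos: [0.4661, 0.115, 0.1841]
tool_rot: [-2.792, 0.035, -1.532]
contact_force: [0.4, -0.1, -2.5]
opening: 0.0214
```

Request:
carry_out --translation '[[0.0115, 0.0008, 0.0007], [0.0115, 0.0008, 0.0007], [0.0115, 0.0008, 0.0007], [0.0115, 0.0008, 0.0007], [0.0115, 0.0008, 0.0007], [0.0115, 0.0008, 0.0007], [0.0115, 0.0008, 0.0007], [0.0115, 0.0008, 0.0007], [0.0115, 0.0008, 0.0007], [0.0115, 0.0008, 0.0007]]' --turn '[[0.0173, -0.0035, -0.0094], [0.0173, -0.0035, -0.0094], [0.0173, -0.0035, -0.0094], [0.0173, -0.0035, -0.0094], [0.0173, -0.0035, -0.0094], [0.0173, -0.0035, -0.0094], [0.0173, -0.0035, -0.0094], [0.0173, -0.0035, -0.0094], [0.0173, -0.0035, -0.0094], [0.0173, -0.0035, -0.0094]]' --gripper '[1, 1, 1, 1, 1, 1, 1, 1, 1, 1]'

```text
time: 25.0
tool_pos: [0.4714, 0.0012, 0.1707]
tool_rot: [-2.616, 0.028, -1.433]
contact_force: [0.4, -0.5, -4.2]
opening: 0.0212
```

```bash
python3 -c "
from kin import *
stat();plan(cur(),onboard(-.012,-.06,.085),10)"
```

```text
t 25.0 board [ 3.2 54.3 96.1] pos [0.4714 0.0012 0.1707] F [ 0.4 -0.5 -4.2] open 0.0212 q [-0.33  0.09  2.18  0.58  0.47  0.63]
10 rows t [0.0115, 0.0008, 0.0014] r [0.0172, -0.0032, -0.0095]
```

Request:
carry_out --translation '[[0.0115, 0.0008, 0.0014], [0.0115, 0.0008, 0.0014], [0.0115, 0.0008, 0.0014], [0.0115, 0.0008, 0.0014], [0.0115, 0.0008, 0.0014], [0.0115, 0.0008, 0.0014], [0.0115, 0.0008, 0.0014], [0.0115, 0.0008, 0.0014], [0.0115, 0.0008, 0.0014], [0.0115, 0.0008, 0.0014]]' --turn '[[0.0172, -0.0032, -0.0095], [0.0172, -0.0032, -0.0095], [0.0172, -0.0032, -0.0095], [0.0172, -0.0032, -0.0095], [0.0172, -0.0032, -0.0095], [0.0172, -0.0032, -0.0095], [0.0172, -0.0032, -0.0095], [0.0172, -0.0032, -0.0095], [0.0172, -0.0032, -0.0095], [0.0172, -0.0032, -0.0095]]' --gripper '[1, 1, 1, 1, 1, 1, 1, 1, 1, 1]'

```text
time: 26.0
tool_pos: [0.4937, -0.1114, 0.1528]
tool_rot: [-2.443, 0.0, -1.337]
contact_force: [0.4, -0.2, -2.4]
opening: 0.0209
```

Request:
carry_out --translation '[[0, 0, 0], [0, 0, 0], [0, 0, 0]]' --turn '[[0, 0, 0], [0, 0, 0], [0, 0, 0]]' --gripper '[1, 1, 1]'

```text
time: 26.3
tool_pos: [0.494, -0.1104, 0.1538]
tool_rot: [-2.442, -0.0, -1.337]
contact_force: [0.2, -0.5, -3.1]
opening: 0.0207
```

```bash
cat > f.py <<'E'
from kin import *
p=read_camera('wrist');C=cur();stat();plan(C,onboard(-.012,-.06,.055),1)
for k in('spanner_eye','right_peg','left_peg'):print(k,[(np.round(q['pixel'],1).tolist(),round(q['score'],2)) for q in nets.tip_of(p,k)[:2]])
print('pred eye',proj(p,(C@[0,-.0718,-.003,1])[:3]),'peg tip,root',proj(p,BC+BB@np.array([.06,-.06,.045])),proj(p,BC+BB@np.array([.06,-.06,0])),'left root',proj(p,BC+BB@np.array([.06,.06,0])))
r=nets.regions_of(p,'spanner')[0]['region'].astype(np.uint8)
cn=cv2.findContours(r,cv2.RETR_CCOMP,2);[print('hole',cv2.contourArea(c),c[:,0].mean(0),cv2.minEnclosingCircle(c)) for c,h in zip(cn[0],cn[1][0]) if h[3]>=0]
np.savez('wf.npz',**{k:p[k] for k in('fx','fy','cx','cy','distortion','world_from_camera','img')},r=r)
E
python3 f.py
```

```text
t 26.35 board [-10.4 -59.5  85.7] pos [ 0.4942 -0.1104  0.154 ] F [-0.2 -0.2 -3.3] open 0.0211 q [-0.72  0.23  2.21  1.18  0.6  -0.37]
1 rows t [0.0005, 0.0017, 0.0307] r [-0.0018, -0.0006, 0.0002]
spanner_eye [([242.2, 195.9], 0.47)]
right_peg [([328.7, 106.2], 0.61), ([238.5, 193.2], 0.32)]
left_peg [([145.0, 108.5], 0.73)]
pred eye [[326.46159309 105.96575447]] peg tip,root [[327.00454678 107.0502374 ]] [[326.58465311 105.50459561]] left root [[145.96575065 107.31186939]]
hole 2177.5 [325.45454545 107.19480519] ((324.5, 107.66666412353516), 27.67128562927246)
```

Request:
carry_out --translation '[[0.0003, 0.0008, 0.015], [0, 0, 0.015], [0, 0, 0.008], [0, 0, 0.006], [0, 0, 0.006], [0, 0, 0]]' --turn '[[0, 0, 0], [0, 0, 0], [0, 0, 0], [0, 0, 0], [0, 0, 0], [0, 0, 0]]' --gripper '[1, 1, 1, 1, 1, 1]'

```text
time: 27.15
tool_pos: [0.5254, -0.104, 0.1151]
tool_rot: [-2.441, -0.001, -1.337]
contact_force: [0.3, 0.4, -3.8]
opening: 0.0211
```

```bash
python3 f.py
```

```text
t 27.2 board [-10.9 -60.6  35.7] pos [ 0.5253 -0.1041  0.1153] F [-0.3  0.2 -2.6] open 0.0213 q [-0.65  0.35  2.19  1.38  0.53 -0.53]
1 rows t [-0.0006, 0.0011, -0.0193] r [-0.0023, -0.001, -0.0]
spanner_eye []
right_peg [([328.8, 109.2], 0.8)]
left_peg [([100.2, 111.5], 0.63)]
pred eye [[326.58931769 106.41001304]] peg tip,root [[325.23181236 109.00960561]] [[325.07258157 106.6742749 ]] left root [[ 99.8850697  109.47652492]]
hole 2130.0 [325.23684211 109.15789474] ((324.14752197265625, 107.8031234741211), 27.434720993041992)
```

Request:
carry_out --translation '[[0, 0, 0.008], [0, 0, 0.008], [0, 0, 0.007], [0, 0, 0.004], [0, 0, 0], [0, 0, 0]]' --turn '[[0, 0, 0], [0, 0, 0], [0, 0, 0], [0, 0, 0], [0, 0, 0], [0, 0, 0]]' --gripper '[1, 1, 1, 1, 1, 1]'

```text
time: 28.0
tool_pos: [0.5421, -0.1001, 0.0948]
tool_rot: [-2.441, -0.001, -1.337]
contact_force: [0.9, 1.0, -3.6]
opening: 0.0215
```

```bash
python3 f.py
```

```text
t 28.05 board [-10.8 -60.7   8.9] pos [ 0.5422 -0.1002  0.0949] F [-0.1  0.5 -3.8] open 0.0209 q [-0.61  0.42  2.17  1.49  0.5  -0.63]
1 rows t [-0.0007, 0.0011, -0.0461] r [-0.0026, -0.0014, 0.0001]
spanner_eye []
right_peg [([327.4, 114.2], 0.97)]
left_peg [([66.3, 113.6], 0.61), ([204.6, 234.0], 0.46)]
pred eye [[326.64457918 106.3534597 ]] peg tip,root [[324.99116237 111.56353386]] [[324.84054706 108.19102474]] left root [[ 66.40204506 111.88409069]]
hole 2163.0 [324.31578947 107.76315789] ((324.3844299316406, 107.96221923828125), 27.35452651977539)
```

Request:
carry_out --translation '[[0, 0.002, 0.003], [0, 0.002, 0.002], [0, 0, 0]]' --turn '[[0, 0, 0], [0, 0, 0], [0, 0, 0]]' --gripper '[1, 1, 1]'

```text
time: 28.55
tool_pos: [0.5421, -0.1001, 0.0879]
tool_rot: [-2.442, -0.0, -1.338]
contact_force: [0.2, 0.0, -2.8]
opening: 0.0214
```

Request:
carry_out --translation '[[0, 0, 0.001], [0, 0, 0]]' --turn '[[0, 0, 0], [0, 0, 0]]' --gripper '[1, 1]'

```text
time: 28.75
tool_pos: [0.5431, -0.1, 0.0876]
tool_rot: [-2.441, -0.001, -1.337]
contact_force: [-0.4, -0.2, -2.8]
opening: 0.021
```

Request:
carry_out --translation '[[0, 0, 0.001], [0, 0, 0]]' --turn '[[0, 0, 0], [0, 0, 0]]' --gripper '[1, 1]'

```text
time: 28.95
tool_pos: [0.5434, -0.0999, 0.0873]
tool_rot: [-2.441, -0.002, -1.338]
contact_force: [-7.3, -1.7, 3.6]
opening: 0.0212
```

```bash
python3 -c "
from kin import *
stat()"
```

```text
t 28.95 board [-14.7 -60.8   2.3] pos [ 0.5434 -0.0999  0.0873] F [-7.3 -1.7  3.6] open 0.0212 q [-0.61  0.44  2.18  1.54  0.5  -0.67]
```

Request:
carry_out --translation '[[0, 0, -0.0006], [0, 0, 0], [0, 0, 0], [0, 0, 0], [0, 0, 0], [0, 0, -0.005], [0, 0, -0.015], [0, 0, -0.025], [0, 0, -0.03], [0, 0, 0]]' --turn '[[0, 0, 0], [0, 0, 0], [0, 0, 0], [0, 0, 0], [0, 0, 0], [0, 0, 0], [0, 0, 0], [0, 0, 0], [0, 0, 0], [0, 0, 0]]' --gripper '[-0.4, -0.4, -0.4, -0.4, -0.4, -0.4, -0.4, -0.4, -0.4, -0.4]'

```text
time: 29.95
tool_pos: [0.4956, -0.1119, 0.1469]
tool_rot: [-2.439, -0.004, -1.338]
contact_force: [-0.6, -0.5, 0.1]
opening: 0.0644
```

Request:
carry_out --translation '[[0, 0.005, -0.03], [0, 0.005, -0.03], [0, 0, 0], [0, 0, 0]]' --turn '[[0, 0, 0], [0, 0, 0], [0, 0, 0], [0, 0, 0]]' --gripper '[-0.4, -0.4, -0.4, -0.4]'

```text
time: 30.35
tool_pos: [0.4515, -0.1222, 0.1842]
tool_rot: [-2.44, -0.002, -1.339]
contact_force: [0.8, 1.0, 0.4]
opening: 0.0643
```

```bash
python3 -c "
from kin import *
p=read_camera('wrist');a=read_camera('side');stat()
cv2.imwrite('pics/12.png',np.vstack([np.hstack([cv2.resize(p['img'],(480,300)),cv2.resize(a['img'][120:270,270:430],(320,300))]),np.hstack([cv2.resize(a['img'][110:260,300:513],(426,300)),np.zeros((300,374,3),np.uint8)])])[:,:,::-1])
def onb(px,z):
    o,d=ray(p,px);n=BB[:,2];t=((BC+n*z-o)@n)/(d@n);return (BB.T@(o+d*t-BC)*1000).round(1)
r=nets.regions_of(p,'spanner')[0]['region'].astype(np.uint8);ys,xs=np.nonzero(r);print(ys.min(),ys.max())
for row in range(ys.min(),ys.max()+1,15):
  x=np.nonzero(r[row])[0]; print(row,onb((x[0],row),9.5e-3),onb((x[-1],row),9.5e-3))
"
```

```text
t 30.45 board [-25.2 -60.5 136.6] pos [ 0.4515 -0.1215  0.1834] F [ 0.2 -0.2  0.1] open 0.0642 q [-0.85  0.11  2.24  1.04  0.72 -0.3 ]
66 278
66 [ 74.2 -58.7   9.5] [ 74.2 -61.    9.5]
81 [ 63.4 -42.8   9.5] [ 63.4 -77.6   9.5]
96 [ 52.4 -40.4   9.5] [ 52.4 -80.    9.5]
111 [ 41.2 -44.    9.5] [ 41.1 -75.6   9.5]
126 [ 29.8 -49.3   9.5] [ 29.7 -70.3   9.5]
141 [ 18.1 -49.2   9.5] [ 18.1 -70.4   9.5]
156 [  6.3 -49.    9.5] [  6.3 -70.5   9.5]
171 [ -5.8 -48.9   9.5] [ -5.8 -70.6   9.5]
186 [-18.2 -49.6   9.5] [-18.2 -69.8   9.5]
201 [-30.8 -49.4   9.5] [-30.8 -69.9   9.5]
216 [-43.8 -49.3   9.5] [-43.8 -70.    9.5]
231 [-57.  -45.8   9.5] [-57.1 -73.5   9.5]
246 [-70.6 -40.5   9.5] [-70.7 -79.6   9.5]
261 [-84.6 -40.2   9.5] [-84.7 -79.    9.5]
276 [-99.  -39.9   9.5] [-99.1 -79.3   9.5]
```

View pics/12.png

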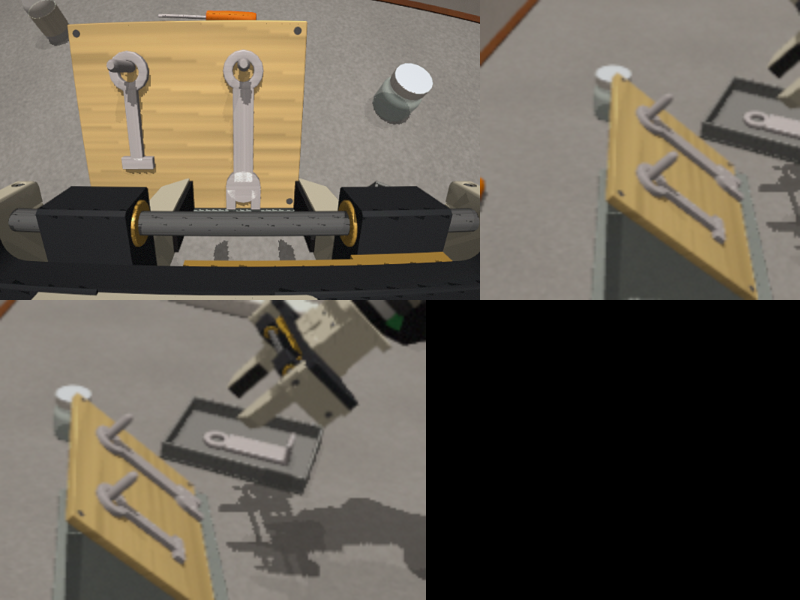

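Picture 12: the spanner hangs flat on the right peg with its eye at (243,70) and its jaw down the slope. The bracket lies in the tray with its flange up, and the key, jar, oil bottle and screwdriver are undisturbed. The robot touches nothing.

```bash
python3 -c "
from h import *
print(robot.hand_in())"
```

```text
the job is handed in; nothing more can be done
None
```

The job is done and handed in at about 30 s, well inside the 64 s limit. The bracket is off the right peg and lies flat in the tray with its flange up. The spanner hangs by its eye on that peg, flat against the board with its jaw down the slope.

**Final checks:**
- **Spanner:** the last picture shows it straight on the peg. Its eye is about 54 mm up the slope on the peg's line, where a hung eye should rest (about 55 mm). Its outline fits only if it lies at board height, and I felt contact with the board before letting go.
- **Bracket and other things:** the bracket is inside the tray, flange up. The key, jar, oil bottle and screwdriver look undisturbed. The gripper was about 135 mm clear of the board, with no force on it.

**Disagreements and slips:**
- **Board contact:** while feeling for the board before gripping the bracket, the fingertips pressed it with about 50 N for about 0.2 s. That is under the 120 N wrist limit. The 40 N limit is for the arm and gripper body; I believe only the fingertips touched, but I can't confirm how that is counted.
- **Board height:** the camera fit put the board centre about 4 mm below the stated height, while contact suggested about 1.5 mm above it. I went by contact.
- **Wrist camera:** it showed a steady sideways offset of about 1.7 mm, which made no difference to either fit.

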